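# Check sawn tube lengths in the jig and sort them

## Robot

A 6-joint arm with a two-finger parallel gripper is mounted at the origin on the work surface. World frame = base frame: x ahead of the robot, y to its left, z up, the work surface at z = 0. Lengths are in mm, angles in rad, forces in N, time in s.
With the tool pointing down it reaches from about 350 to 875 mm from the base axis. Payload 4.2 kg.
Tool frame: the origin (TCP) lies at the very end of the fingers, on their centre line; the grasp point (between the pads) lies 19 mm behind it (arm.tcp_to_grasp is the x of the grasp point in the tool frame, in mm); x points along the fingers, z is the direction in which the jaws open and shut, and the axes are right-handed (so a half turn about x gives the same grasp; the last joint's range is limited). The gripper opens to 85 mm and grips with 20 to 120 N. Pads are 22 mm wide; open, the fingers measure 114 mm over their backs; the gripper's body (76 mm by 85 mm) begins 54 mm behind the grasp point. The pads swing forward as they close: fully open they stand 13 mm farther back than shut.
Start: joints at [1.444, 0.385, 0.008, 0, -1.194, -0.259], TCP at [235.155, 579.052, 231.312] pointing down, gripper open.
Joint ranges: [-3.14, 3.14], [-1.21, 2.06], [-1.07, 1.41], [-3.16, 2.05], [-2.99, -0.16], [-3.1, 3.1]. Speed limits (rad/s): [2.79, 2.79, 3.14, 3.14, 3.14, 3.14].

## Interface

Orientations are given as a unit quaternion [x, y, z, w].
In Python, from bench import status, get_image, job, arm gives the robot as it stands.
- The arm moves only by the tool apply_moves, never from a script. Its argument "targets" is text: rows parted by semicolons, each of 5 numbers parted by spaces: the shift along the tool's x, y, z in mm, then the turn about the tool's x in degrees, then the gripper's target within -1 to 1 (shut at 1, half-way at 0, fully open at -1). In form: dx dy dz spin hand; .... A call has 1 to 10 rows; each row is the pose to reach, as a shift and turn from the pose commanded when the call began, along the tool's axes at that moment; what a row does not reach only later rows make up. A row lasts 1/12 s, in which the tool goes at most 41.7 mm and 7.16 degrees, less where a joint would pass 70% of its speed; a pose out of reach is approached as far as the arm can. A call with a gripper value outside its range is refused whole. The fingers move at their own pace and stop on an object; the grip force is fixed at half the most. Time passes only in rows, so rows that repeat a pose let the fingers close. It gives the time, the measured TCP pose, the force and the opening at its end, in the units of the state.
- status.read_state(): the state, without advancing time (a new reading comes with each control period).
- get_image(name): name is "scene" or "top" or "wrist"; returns a dict with "img" (384x512x3 uint8, red, green, blue), "mtx" (3x3 intrinsics, pixels), "k1" (the pictures are not rectified: a ray, as slopes to the right and down, at radius r is drawn at 1 + k1 r^2 times it, then the intrinsics apply), "world_from_camera" (4x4, takes a point from camera to world coordinates). Camera axes: x right, y down, z forward; pixel columns grow to the right and rows downward; lengths in mm; the calibration is good to about 2 mm. A picture is of the moment at which its call begins. There is no depth.
- job.job_done(): hands the job in, once; it reports no verdict.
The state is a dict: "clock": time; "joints": joint angles; "joint_vel": joint speeds; "joint_efforts": joint torques, N m; "position": TCP position; "ee_rot": TCP orientation; "contact_force": force on the tool from outside, world axes, zero at the start; "wrist_torque": the same for the moment, N m; "gripper_width": finger opening in mm.
Only numpy, scipy, OpenCV 4.12 (cv2) and the standard library are available. Lean on these libraries where they do the work, as an engineer would, in place of code of your own. Each camera call takes 0.05 s, during which the arm holds its last target.

## Task

Lay the straightedge flush against both end posts of the jig, let go of it, then try the feeler blade straight down between tube and straightedge at every occupied bay in turn, starting from the end whose post carries the round stud; the straightedge must be flush at every try, so lay it again if it gets knocked. Put the tubes where the blade drops in (cut short) in the plain-sided cardboard carton and those where it jams in the slatted wooden crate. Finish with the feeler hanging back in its stand and the straightedge standing on the bench clear of the jig, beyond its open side, and leave the other things alone.

Things in the scene. Friction and masses are not known exactly. Their poses are not given: they have to be found in the camera images.
- jig: Length-check jig fixed to the bench: steel plate 120 x 306 mm, top at z = 10 mm, four bays side by side along y, a 40 mm high back stop (face at x = -50 mm) along its -x edge, a square post at each y end. Origin on the bench, mid-bays; x runs along the tubes from back stop to open side (away from the robot), z up. Nothing of it reaches beyond x = 50 mm. Ribs 6 mm high part the bays.
- post_stud (a point): Middle of the top edge of the datum face of the post with the round stud (20 mm across, 25 mm tall), at jig x = 50, y = 140, z = 40 mm. The datum face is the post's +x face, 24 mm wide, 40 mm high. The bay next to this post is bay 1.
- post_plain (a point): The same point of the other, plain post, at jig x = 50, y = -140, z = 40 mm; next to bay 4. The straightedge goes flush against both datum faces.
- bay_1 (a point): Middle of bay 1 on the datum line: jig x = 50, y = 90, z = 40 mm, level with the tops of tube and straightedge. Bays 2, 3, 4 are the same at y = 30, -30, -90 mm. With a flush straightedge a short tube leaves a gap from x = 40 to 50 mm, 30 mm deep down to the plate.
- straightedge: Loose aluminium straightedge, 0.7 kg: bar 320 (y) x 50 (x) x 40 mm high standing on the bench, with a black grip 16 (x) x 44 (y) mm on the middle of its top, from z = 40 to 72 mm. Origin at the centre of the underside. Long faces alike. Flush, its origin is at jig x = 75 mm, and within 20 mm of y = 0. Starts on the bench beyond the jig's open side; may get knocked.
- feeler: Loose feeler gauge, 0.15 kg: steel blade 4 mm thick (x), 28 mm wide (y), from its lower edge (z = 0; the origin is the middle of that edge) up to a wooden handle 22 mm thick (x), 80 mm wide (y), from z = 65 to 107 mm. Starts hanging upright in its stand.
- stand: Fork stand for the feeler, fixed: base 90 x 84 mm, two uprights 40 mm deep (x), 16 mm thick, 44 mm apart (free from y = -22 to 22 mm), tops at z = 80 mm. The blade hangs between them with the handle's ends resting on their tops: feeler origin over the stand's origin at z = 15 mm, axes alike. Open to front and back (x). Origin under its centre.
- carton: Small cardboard carton, open top, fixed, for tubes cut short: outside 170 (x) x 194 (y) x 60 mm high, walls and floor 5 mm. Origin at the centre of its underside. It stands on the left or right of the jig.
- crate: Slatted wooden crate, open top, fixed, for good tubes: outside 170 (x) x 194 (y) x 60 mm high, walls and floor 7 mm. Origin at the centre of its underside. It stands on the other side of the jig.
- tube_1a: Sawn square steel tube, 30 x 30 mm, 0.24 kg, along x in bay 1, rear end against the back stop, top 40 mm above the bench. At most one of tube_1a, tube_1b is there. Origin on the underside, 50 mm from its rear end. Either 100 mm long (front level with the posts: the blade jams) or 90 mm (10 mm gap: it drops in); which is not told.
- tube_1b: Sawn square steel tube, 30 x 30 mm, 0.24 kg, along x in bay 1, rear end against the back stop, top 40 mm above the bench. At most one of tube_1a, tube_1b is there. Origin on the underside, 50 mm from its rear end. Either 100 mm long (front level with the posts: the blade jams) or 90 mm (10 mm gap: it drops in); which is not told.
- tube_2a: Sawn square steel tube, 30 x 30 mm, 0.24 kg, along x in bay 2, rear end against the back stop, top 40 mm above the bench. At most one of tube_2a, tube_2b is there. Origin on the underside, 50 mm from its rear end. Either 100 mm long (front level with the posts: the blade jams) or 90 mm (10 mm gap: it drops in); which is not told.
- tube_2b: Sawn square steel tube, 30 x 30 mm, 0.24 kg, along x in bay 2, rear end against the back stop, top 40 mm above the bench. At most one of tube_2a, tube_2b is there. Origin on the underside, 50 mm from its rear end. Either 100 mm long (front level with the posts: the blade jams) or 90 mm (10 mm gap: it drops in); which is not told.
- tube_3a: Sawn square steel tube, 30 x 30 mm, 0.24 kg, along x in bay 3, rear end against the back stop, top 40 mm above the bench. At most one of tube_3a, tube_3b is there. Origin on the underside, 50 mm from its rear end. Either 100 mm long (front level with the posts: the blade jams) or 90 mm (10 mm gap: it drops in); which is not told.
- tube_3b: Sawn square steel tube, 30 x 30 mm, 0.24 kg, along x in bay 3, rear end against the back stop, top 40 mm above the bench. At most one of tube_3a, tube_3b is there. Origin on the underside, 50 mm from its rear end. Either 100 mm long (front level with the posts: the blade jams) or 90 mm (10 mm gap: it drops in); which is not told.
- tube_4a: Sawn square steel tube, 30 x 30 mm, 0.24 kg, along x in bay 4, rear end against the back stop, top 40 mm above the bench. At most one of tube_4a, tube_4b is there. Origin on the underside, 50 mm from its rear end. Either 100 mm long (front level with the posts: the blade jams) or 90 mm (10 mm gap: it drops in); which is not told.
- tube_4b: Sawn square steel tube, 30 x 30 mm, 0.24 kg, along x in bay 4, rear end against the back stop, top 40 mm above the bench. At most one of tube_4a, tube_4b is there. Origin on the underside, 50 mm from its rear end. Either 100 mm long (front level with the posts: the blade jams) or 90 mm (10 mm gap: it drops in); which is not told.
- spray: Grey spray can, 52 mm across, 120 mm tall, beyond the jig; leave alone. Origin at the underside.
- tape: Roll of paper tape, 84 mm across, 25 mm high; leave alone. Origin at the underside.
- measure: Yellow tape measure, 70 x 35 x 65 mm; leave alone. Origin at the underside.
Mind the look-alikes: they are no part of the job. There is more than one size of the feeler; the one meant has the size given above.

How it is judged:
By the outcome, as a careful person would: the job done as asked, in the order asked, and still so for the second after the job is handed in, with the robot touching nothing.
Of tube_1a, tube_1b only 1 to 1 are there at a start; the rules pass over those that are not, and their reading is None.
Of tube_2a, tube_2b only 1 to 1 are there at a start; the rules pass over those that are not, and their reading is None.
Of tube_3a, tube_3b only 1 to 1 are there at a start; the rules pass over those that are not, and their reading is None.
Of tube_4a, tube_4b only 1 to 1 are there at a start; the rules pass over those that are not, and their reading is None.
Of tube_1a, tube_1b, tube_4a, tube_4b only 2 to 4 are there at a start; the rules pass over those that are not, and their reading is None.
At some moment in a run one of straightedge may be knocked a few centimetres aside while the robot is not near it.
It also fails if it takes over 208 s, if anything falls off the work surface, if the arm or the gripper's body presses on something with over 40 N, if the wrist force passes 120 N, or if a joint passes its speed limit or range.

## Working session

There is one attempt and no reset: what is moved stays moved. The work goes in short steps, Python scripts to look and compute and a tool call to move; the robot and the scene stay as the last step left them, time stands still between calls to the robot, and variables do not carry over. Pictures are saved under pics/ and viewed, and the job is handed in when it is done.

Besides the shell and the picture viewer there is one more tool, called after "Call:" by a JSON object that holds its "op" and its "data", one argument or row to a line. apply_moves: Moves the arm, as the interface text tells. Its arguments: {"type":"object","properties":{"targets":{"type":"string"}},"required":["targets"]}

```bash
ls -la; mkdir -p pics
python3 - <<'E'
from bench import status,get_image,job,arm
import cv2
print(status.read_state()); print([a for a in dir(arm) if a[0]!='_'])
for n in ("scene","top","wrist"):
    d=get_image(n); cv2.imwrite(f"pics/{n}0.png",d["img"][:,:,::-1]); print(n,d["mtx"].tolist(),d["k1"],d["world_from_camera"].round(3).tolist())
E
```

```text
total 12
drwxr-xr-x  3 agent agent 4096 Dec  7 09:30 .
drwxr-xr-x 23 root  root  4096 Dec  7 09:30 ..
drwxr-xr-x  2 agent agent 4096 Dec  7 09:30 pics
{'clock': 0.0, 'joints': array([ 1.44359993e+00,  3.85564699e-01,  6.62468902e-03, -5.31950785e-04,
       -1.19402328e+00, -2.58580268e-01]), 'joint_vel': array([ 0.00021583, -0.00117204,  0.00073996,  0.00096416, -0.00135067,
       -0.00021349]), 'joint_efforts': array([-1.04286278e-04, -3.92285943e+01,  1.88402259e+01,  4.18636411e+00,
       -4.56016656e-03,  9.88057636e-08]), 'position': array([234.93803609, 578.51964573, 230.21135201]), 'ee_rot': array([-0.58597647, -0.39436138,  0.5872494 , -0.3952832 ]), 'contact_force': array([-0.56201092, -0.03464354,  0.19498906]), 'wrist_torque': array([-0.0105513 ,  0.03243244,  0.04038835]), 'gripper_width': 85.3310322156497}
['IKError', 'tcp_to_grasp']
scene [[435.4265076970651, 0.0, 254.00750504303846], [0.0, 435.4265076970651, 190.29175876057081], [0.0, 0.0, 1.0]] 0.03954940438766247 [[-0.684, 0.633, -0.364, 1067.533], [0.73, 0.583, -0.356, 548.133], [-0.013, -0.509, -0.861, 1086.581], [0.0, 0.0, 0.0, 1.0]]
top [[366.9019943720093, 0.0, 254.1928167951393], [0.0, 366.9019943720093, 188.64613461980858], [0.0, 0.0, 1.0]] 0.04075041685212007 [[0.004, -0.988, 0.153, 454.55], [-1.0, -0.003, 0.008, 104.185], [-0.008, -0.153, -0.988, 1116.702], [0.0, 0.0, 0.0, 1.0]]
wrist [[296.30124063798917, 0.0, 253.99194836229904], [0.0, 296.30124063798917, 188.75801532651622], [0.0, 0.0, 1.0]] -0.04894906886699284 [[-0.376, -0.885, -0.273, 304.954], [-0.927, 0.36, 0.109, 549.73], [0.001, 0.294, -0.956, 373.012], [0.0, 0.0, 0.0, 1.0]]
```

View pics/scene0.png

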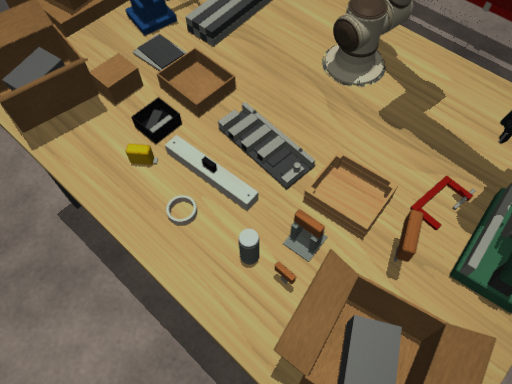

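View pics/top0.png

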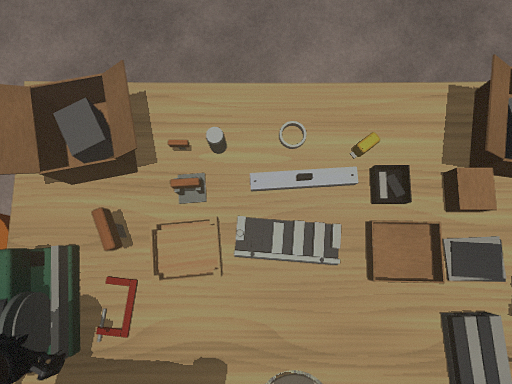

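View pics/wrist0.png

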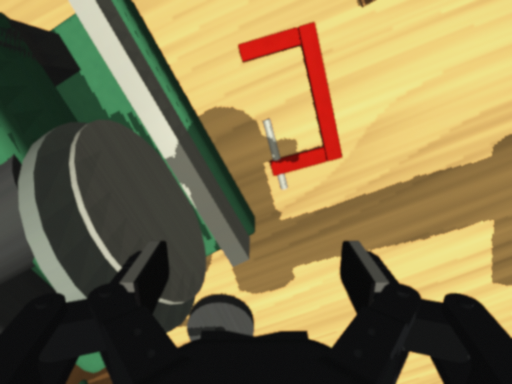

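```bash
cat > h.py <<'E'
import numpy as np, cv2, json
from bench import status,get_image
from scipy.spatial.transform import Rotation as R
def grab(n,save=None):
    d=get_image(n)
    if save: cv2.imwrite(f"pics/{save}.png",d["img"][:,:,::-1])
    return d
def ray(d,px):
    px=np.atleast_2d(np.asarray(px,float)); K=d["mtx"]; 
    q=np.c_[(px[:,0]-K[0,2])/K[0,0],(px[:,1]-K[1,2])/K[1,1]]
    u=q.copy()
    for _ in range(20): u=q/(1+d["k1"]*(u**2).sum(1,keepdims=True))
    T=d["world_from_camera"]; v=np.c_[u,np.ones(len(u))]@T[:3,:3].T
    return T[:3,3],v
def onz(d,px,z):
    o,v=ray(d,px); return o+v*((z-o[2])/v[:,2])[:,None]
def proj(d,P):
    P=np.atleast_2d(np.asarray(P,float));T=d["world_from_camera"]; c=(P-T[:3,3])@T[:3,:3]
    u=c[:,:2]/c[:,2:]; u=u*(1+d["k1"]*(u**2).sum(1,keepdims=True)); K=d["mtx"]
    return np.c_[u[:,0]*K[0,0]+K[0,2],u[:,1]*K[1,1]+K[1,2]]
def tri(pairs):
    A=np.zeros((3,3));b=np.zeros(3);
    for d,p in pairs:
        o,v=ray(d,p); v=v[0]/np.linalg.norm(v[0]); M=np.eye(3)-np.outer(v,v); A+=M;b+=M@o
    X=np.linalg.solve(A,b); return X,[np.round(proj(d,X)[0]-p,1).tolist() for d,p in pairs]
def crop(d,x0,y0,x1,y1,s,name):
    im=cv2.resize(d["img"][y0:y1,x0:x1,::-1],None,fx=s,fy=s,interpolation=cv2.INTER_CUBIC); cv2.imwrite(f"pics/{name}.png",im)
E
python3 - <<'E'
from h import *
d=grab("top"); crop(d,145,120,405,290,3,"topc")
s=grab("scene"); crop(s,110,60,410,290,2.6,"scenec")
print(R.from_quat(status.read_state()["ee_rot"]).as_matrix().round(3))
E
```

```text
[[-0.     0.926 -0.376]
 [-0.001 -0.376 -0.926]
 [-1.     0.     0.001]]
```

View pics/topc.png

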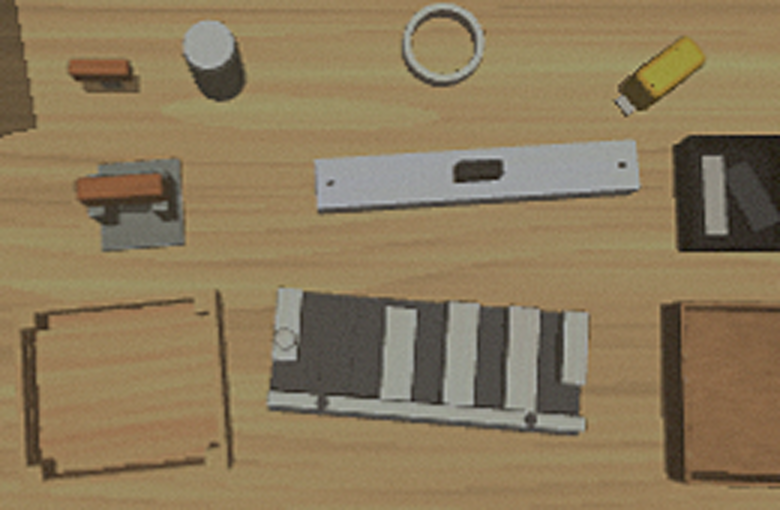

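View pics/scenec.png

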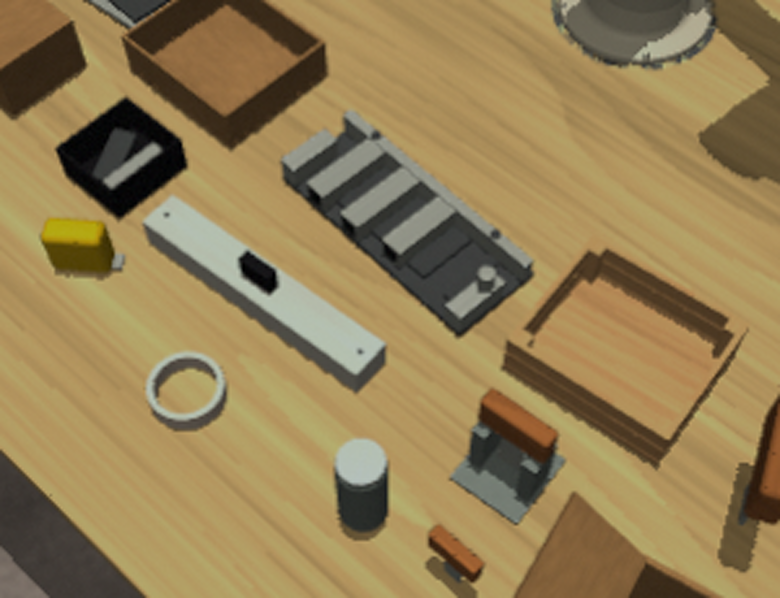

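Run:
```python
from h import *
d=grab("top"); s=grab("scene")
for n,dd,b in(("a",d,(225,205,350,270)),("b",s,(210,95,325,195))):
    im=dd["img"][b[1]:b[3],b[0]:b[2],::-1].astype(float); im=np.clip(im*2.2,0,255).astype(np.uint8)
    cv2.imwrite(f"pics/en{n}.png",cv2.resize(im,None,fx=5.8,fy=5.8,interpolation=cv2.INTER_CUBIC))
```

```text
(no output)
```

View pics/ena.png

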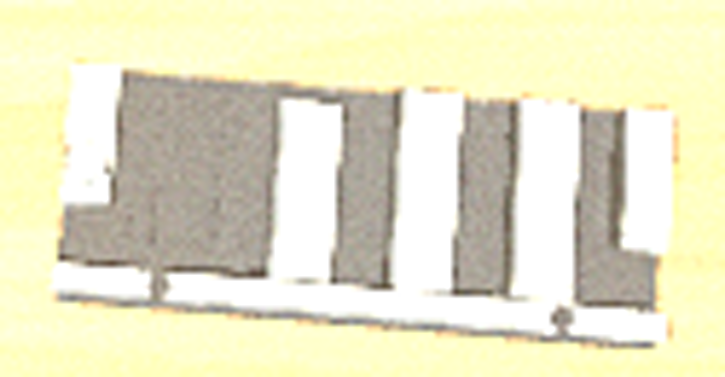

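View pics/enb.png

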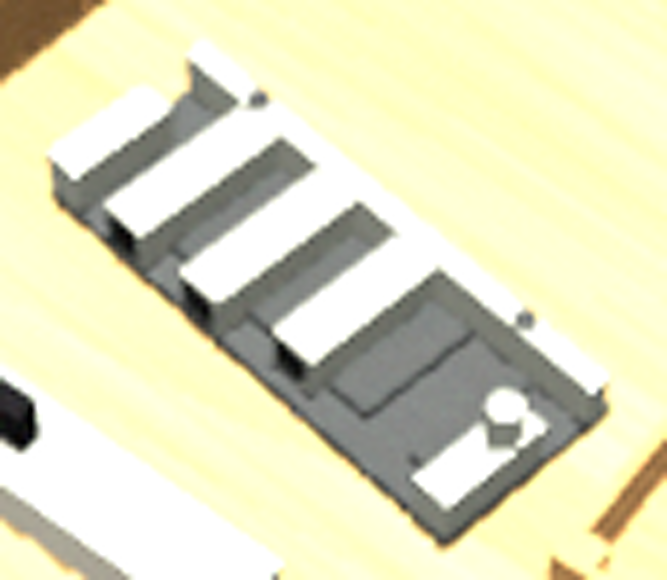

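Run:
```python
from h import *
d=grab("top"); s=grab("scene")
# top crop: offset(145,120) scale 3
T=lambda x,y:(145+x/3,120+y/3)
E=lambda x,y:(225+x/5.8,205+y/5.8)
S=lambda x,y:(110+x/2.6,60+y/2.6)
B=lambda x,y:(210+x/5.8,95+y/5.8)
print("posts", onz(d,[E(75,65),E(123,70),E(623,107),E(672,110)],40).round(1).tolist())
print("SE corners", onz(d,[T(316,161),T(318,207),T(636,140),T(638,187)],40).round(1).tolist())
print("handle", onz(d,[T(78,181),T(160,177),T(78,203),T(162,200)],122).round(1).tolist())
print("smallhandle", onz(d,[T(68,62),T(131,64)],80).round(1).tolist())
print("standbase", onz(d,[T(183,158),T(185,246),T(102,251)],8).round(1).tolist())
print("carton", onz(d,[(371,220),(443,221),(443,280),(371,281)],60).round(1).tolist())
print("crate", onz(d,[T(217,292),T(230,467),T(48,478),T(36,315)],60).round(1).tolist())
# triangulate some
print(tri([(d,E(75,65)),(s,B(443,510))]), tri([(d,E(672,110)),(s,B(52,155))]))
print("grip center", tri([(d,T(478,170)),(s,S(262,265))]))
print("handle c", tri([(d,T(119,190)),(s,S(516,415))]))
```

```text
posts [[539.5, 160.6, 40.0], [537.1, 136.2, 40.0], [519.5, -115.3, 40.0], [518.1, -139.8, 40.0]]
SE corners [[666.8, 124.9, 40.0], [620.5, 122.6, 40.0], [688.7, -193.1, 40.0], [641.3, -193.2, 40.0]]
handle [[631.3, 341.5, 122.0], [635.3, 266.5, 122.0], [610.9, 340.7, 122.0], [613.9, 264.1, 122.0]]
smallhandle [[756.2, 365.6, 80.0], [754.4, 304.4, 80.0]]
standbase [[675.9, 262.0, 8.0], [585.0, 257.8, 8.0], [579.7, 341.7, 8.0]]
carton [[528.7, -221.1, 60.0], [527.1, -422.4, 60.0], [364.6, -409.4, 60.0], [359.5, -212.9, 60.0]]
crate [[534.5, 218.8, 60.0], [371.1, 203.3, 60.0], [360.9, 372.8, 60.0], [512.2, 391.2, 60.0]]
(array([540.2959838 , 161.21358576,  29.41733861]), [[-0.0, 0.0], [-0.0, -0.0]]) (array([ 516.95580852, -138.98864299,   33.7804541 ]), [[-0.7, 0.5], [-0.8, -0.2]])
grip center (array([651.8225836 , -30.90506866,  65.69996527]), [[-0.6, 0.5], [-0.8, -0.2]])
handle c (array([625.29221843, 304.09865948, 113.98160068]), [[0.4, -0.3], [0.6, 0.0]])
```

```bash
cat >> h.py <<'E'
import os
def cmd():
    return json.load(open("cmd.json"))
def setc(x,y,z,yaw): json.dump([x,y,z,yaw],open("cmd.json","w"))
def ax(yaw):
    f=np.radians(yaw); return np.array([0,0,-1.]),np.array([-np.sin(f),np.cos(f),0]),np.array([np.cos(f),np.sin(f),0])
def plan(x,y,z,yaw):
    c=cmd(); a=ax(c[3]); D=np.array([x,y,z])-c[:3]
    print("row:",[round(float(D@k),1) for k in a],"spin",round(c[3]-yaw,2))
def did(dx,dy,dz,spin):
    c=cmd(); a=ax(c[3]); p=np.array(c[:3])+dx*a[0]+dy*a[1]+dz*a[2]
    setc(*p.tolist(),c[3]-spin)
    s=status.read_state(); q=R.from_quat(s["ee_rot"]).as_matrix()[:,2]
    print("cmd",np.round(cmd(),1),"meas",s["position"].round(1),"yaw",round(float(np.degrees(np.arctan2(q[1],q[0]))),1),"F",s["contact_force"].round(1),"w",round(float(s["gripper_width"]),1),"t",round(s["clock"],2))
def jig():
    return json.load(open("jig.json"))
def J(x,y,j=None):
    ox,oy,psi=j or jig(); f=np.radians(psi)
    return [ox+x*np.cos(f)-y*np.sin(f), oy+x*np.sin(f)+y*np.cos(f)]
E
python3 - <<'E'
from h import *
setc(235.155,579.052,231.312,-112.1)
plan(652,-31,190,-176.2)
E
```

```text
row: [41.3, 615.7, 408.4] spin 64.1
```

Call:
{"op": "apply_moves", "data": {
  "targets": "20 308 204 32 -0.4;20 308 204 32 -0.4;20 308 204 32 -0.4;20 308 204 32 -0.4;20 308 204 32 -0.4;20 308 204 32 -0.4;20 308 204 32 -0.4;20 308 204 32 -0.4;20 308 204 32 -0.4;20 308 204 32 -0.4"
}}

```text
clock: 1.28
position: [445.6, 269.4, 211.0]
ee_rot: [-0.673, -0.215, 0.674, -0.216]
contact_force: [-0.6, 1.0, 0.6]
gripper_width: 59.5
```

Run:
```python
from h import *
did(20,308,204,32)
plan(652,-31,190,-176.2)
```

```text
cmd [ 443.8  274.2  211.3 -144.1] meas [445.6 269.4 211. ] yaw -144.5 F [-0.6  1.   0.6] w 59.5 t 1.28
row: [21.3, 369.3, 10.3] spin 32.1
```

Call:
{"op": "apply_moves", "data": {
  "targets": "21 369 10 32 -0.4;21 369 10 32 -0.4;21 369 10 32 -0.4;21 369 10 32 -0.4;21 369 10 32 -0.4;21 369 10 32 -0.4;21 369 10 32 -0.4;21 369 10 32 -0.4;21 369 10 32 -0.4;21 369 10 32 -0.4"
}}

```text
clock: 2.12
position: [654.4, -35.7, 188.7]
ee_rot: [-0.707, -0.022, 0.707, -0.022]
contact_force: [-0.3, 0.7, -0.2]
gripper_width: 59.7
```

Run:
```python
from h import *
did(21,369,10,32)
d=grab("wrist","w1"); did(0,0,0,0)
```

```text
cmd [ 652.   -30.6  190.3 -176.1] meas [654.4 -35.7 188.7] yaw -176.4 F [-0.3  0.7 -0.2] w 59.7 t 2.12
cmd [ 652.   -30.6  190.3 -176.1] meas [653.  -33.5 188.9] yaw -176.4 F [-0.2 -0.4 -0.5] w 60.0 t 2.17
```

View pics/w1.png

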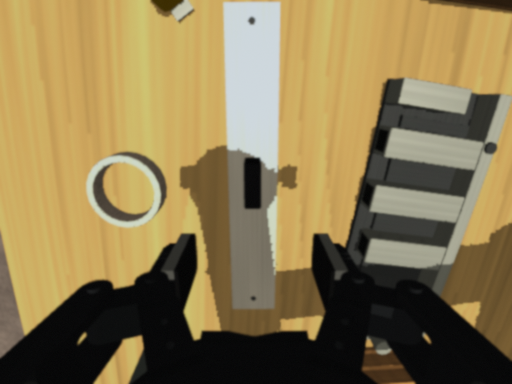

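Run:
```python
from h import *
d=grab("wrist"); did(0,0,0,0)
g=cv2.cvtColor(d["img"],cv2.COLOR_RGB2GRAY); im=d["img"].astype(int)
a=onz(d,[(251,20),(253.5,298)],40); print(a.round(1)); v=a[0]-a[1]; print("yaw",np.degrees(np.arctan2(v[0],-v[1])), "mid",a.mean(0).round(1),np.linalg.norm(v))
sub=g[140:225,225:280]; m=(sub<25).astype(np.uint8); ys,xs=np.nonzero(m); print(xs.min()+225,xs.max()+225,ys.min()+140,ys.max()+140)
print(onz(d,[(245,158),(261,158),(245,208),(261,208)],72).round(1))
crop(d,190,120,310,320,3,"w1c")
```

```text
cmd [ 652.   -30.6  190.3 -176.1] meas [652.2 -31.9 189.3] yaw -176.3 F [-0.9  0.8 -0.6] w 59.7 t 2.22
[[ 664.9 -176.    40. ]
 [ 644.3  114.    40. ]]
yaw 4.063056915085556 mid [654.6 -31.   40. ] 290.67802805484945
243 257 156 204
[[662.7 -57.5  72. ]
 [648.5 -58.4  72. ]
 [660.1 -10.1  72. ]
 [645.2 -11.   72. ]]
```

View pics/w1c.png

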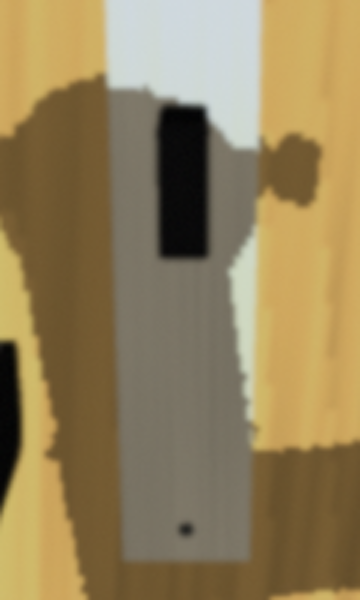

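Call:
{"op": "apply_moves", "data": {
  "targets": "30 3 -2 0 -0.4;70 3 -2 0 -0.4;105 3 -2 0 -0.4;130 3 -2 0 -0.4;143 3 -2 0 -0.4;143 3 -2 0 -0.4;143 3 -2 0 1;143 3 -2 0 1;143 3 -2 0 1;143 3 -2 0 1"
}}

```text
clock: 3.05
position: [655.8, -32.9, 49.5]
ee_rot: [0.708, 0.024, -0.705, 0.024]
contact_force: [-0.5, 2.0, 2.9]
gripper_width: 15.0
```

Call:
{"op": "apply_moves", "data": {
  "targets": "0 0 0 0 1;0 0 0 0 1;0 0 0 0 1"
}}

```text
clock: 3.3
position: [655.8, -32.9, 49.5]
ee_rot: [0.708, 0.024, -0.705, 0.024]
contact_force: [0.6, 2.6, 6.1]
gripper_width: 14.7
```

Run:
```python
from h import *
did(143,3,-2,0)
d=grab("scene"); crop(d,110,60,410,290,2.6,"s2")
```

```text
cmd [ 654.2  -33.5   47.3 -176.1] meas [655.8 -32.9  49.5] yaw -176.1 F [0.6 2.6 6.1] w 14.7 t 3.3
```

View pics/s2.png

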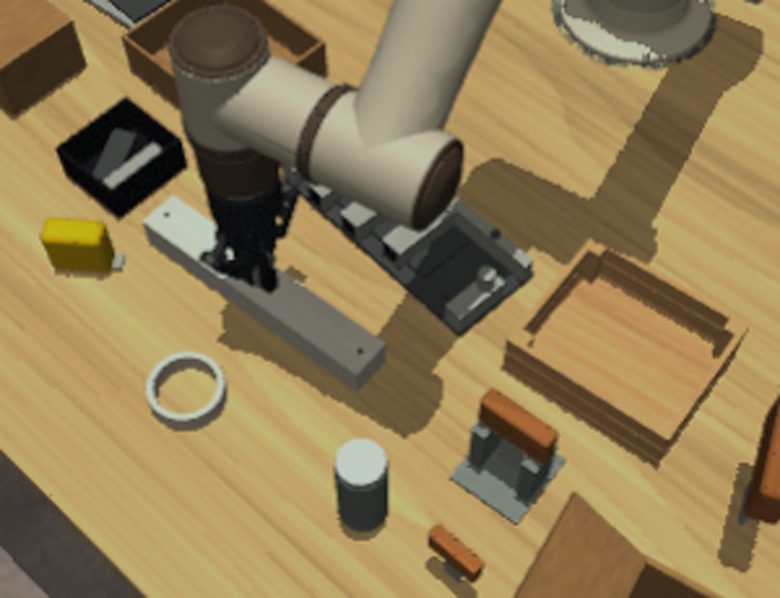

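Run:
```python
from h import *
json.dump([478.7,14.0,-4.1],open("jig.json","w"))
print(J(90,0)); plan(*J(90,0),62,-184.1)
```

```text
[np.float64(568.469670463785), np.float64(7.565230010058268)]
row: [-14.7, -46.8, 82.8] spin 8.0
```

Call:
{"op": "apply_moves", "data": {
  "targets": "-8 0 0 0 1;-15 0 0 0 1;-15 -10 20 3 1;-15 -24 40 6 1;-15 -36 60 8 1;-15 -44 78 8 1;-15 -47 83 8 1;-15 -47 83 8 1;-15 -47 83 8 1;-15 -47 83 8 1"
}}

```text
clock: 4.18
position: [569.1, 7.5, 62.2]
ee_rot: [0.707, -0.025, -0.706, -0.025]
contact_force: [0.8, -0.7, -7.2]
gripper_width: 14.9
```

Run:
```python
from h import *
did(-15,-47,83,8)
d=grab("wrist","w2")
t=grab("top");crop(t,215,160,375,275,4.8,"t2")
```

```text
cmd [ 568.2    7.8   62.3 -184.1] meas [569.1   7.5  62.2] yaw 175.9 F [ 0.8 -0.7 -7.2] w 14.9 t 4.18
```

View pics/w2.png

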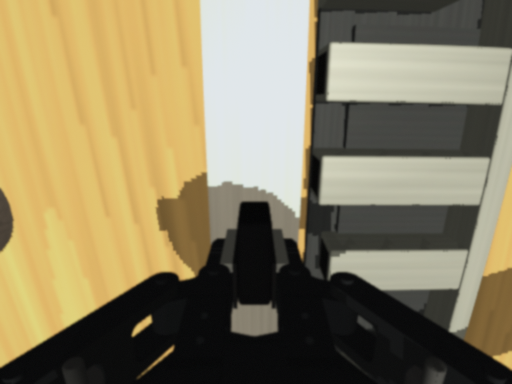

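View pics/t2.png

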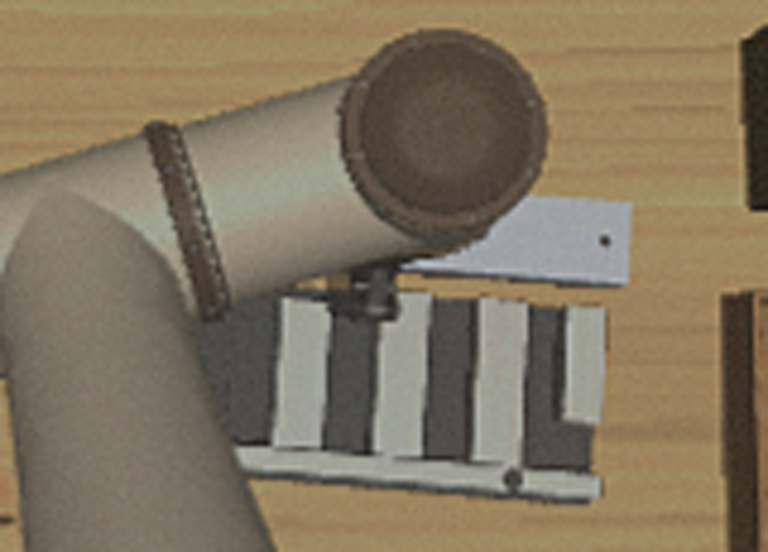

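Call:
{"op": "apply_moves", "data": {
  "targets": "4 0 4 0 1;8 0 8 0 1;12 0 10 0 1;13 0 10 0 1;13 0 12 0 1;13 0 14 0 1;13 0 16 0 1;13 0 18 0 1;13 0 18 0 1;13 0 18 0 1"
}}

```text
clock: 5.12
position: [555.6, 9.5, 50.6]
ee_rot: [0.711, -0.024, -0.702, -0.026]
contact_force: [9.5, -4.2, -10.2]
gripper_width: 14.7
```

Run:
```python
from h import *
did(13,0,18,0); s=status.read_state(); print(s["wrist_torque"])
p=s["position"]; j=jig(); f=np.radians(j[2]); D=p[:2]-j[:2]; print("jig xy",D@[np.cos(f),np.sin(f)],D@[-np.sin(f),np.cos(f)])
d=grab("wrist","w3")
t=grab("top");crop(t,215,160,375,275,4.8,"t3")
```

```text
cmd [ 550.3    9.1   49.3 -184.1] meas [555.6   9.5  50.6] yaw 175.9 F [  9.5  -4.2 -10.2] w 14.7 t 5.12
[-1.31952238 -2.86824599 -0.2435571 ]
jig xy 77.03956361463136 1.0582170858031135
```

View pics/w3.png

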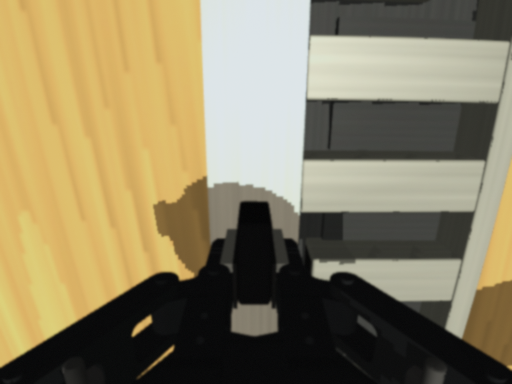

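View pics/t3.png

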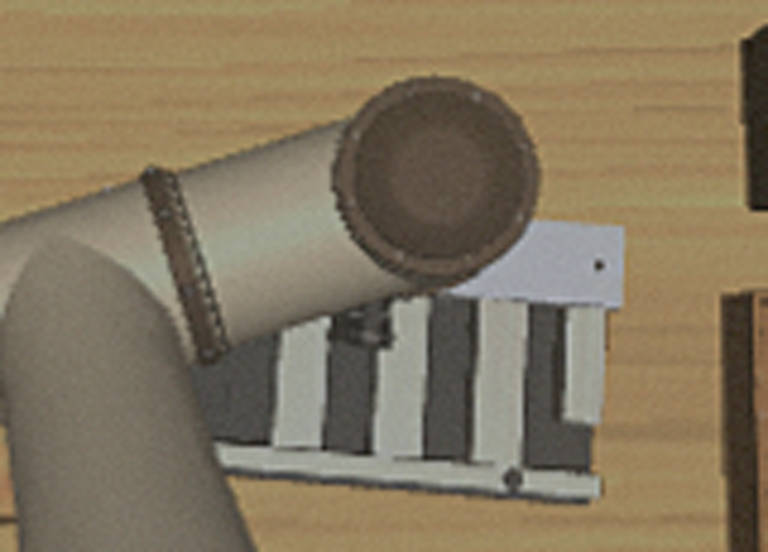

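Call:
{"op": "apply_moves", "data": {
  "targets": "2 0 0 0 1;4 0 0 0 1;4 0 0 0 1;4 0 -2 0 1;4 0 -4 0 1;4 0 -4 0 1;4 0 -4 0 0.3;4 0 -4 0 0;4 0 -4 0 -0.2;4 0 -4 0 -0.2"
}}

```text
clock: 6.05
position: [554.6, 8.8, 45.6]
ee_rot: [0.707, -0.025, -0.706, -0.025]
contact_force: [-0.1, -0.3, -0.2]
gripper_width: 51.3
```

Call:
{"op": "apply_moves", "data": {
  "targets": "-20 0 -4 0 -0.2;-50 0 -4 0 -0.2;-50 0 -4 0 -0.2"
}}

```text
clock: 6.3
position: [562.0, 9.0, 100.3]
ee_rot: [0.71, -0.024, -0.703, -0.025]
contact_force: [0.2, -1.2, 0.1]
gripper_width: 51.5
```

Run:
```python
from h import *
did(4,0,-4,0); did(-50,0,-4,0)
d=grab("wrist","w4")
t=grab("top");crop(t,215,160,375,275,4.8,"t4")
```

```text
cmd [ 554.3    8.8   45.3 -184.1] meas [562.    9.  100.3] yaw 176.0 F [ 0.2 -1.2  0.1] w 51.5 t 6.3
cmd [ 558.3    8.5   95.3 -184.1] meas [562.    9.  100.3] yaw 176.0 F [ 0.2 -1.2  0.1] w 51.5 t 6.3
```

View pics/w4.png

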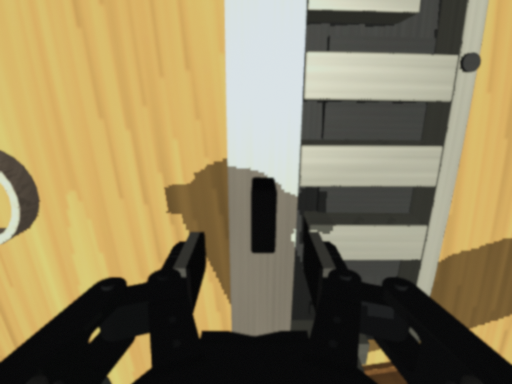

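Call:
{"op": "apply_moves", "data": {
  "targets": "0 0 -30 0 1;0 0 -60 0 1;0 0 -60 0 1;35 0 -60 0 1;70 0 -60 0 1;75 0 -60 0 1;75 0 -54 0 1;75 0 -48 0 1;75 0 -44 0 1;75 0 -41 0 1"
}}

```text
clock: 7.23
position: [599.5, 5.9, 22.4]
ee_rot: [0.708, -0.025, -0.706, -0.025]
contact_force: [-0.4, 1.0, -0.1]
gripper_width: -0.2
```

Call:
{"op": "apply_moves", "data": {
  "targets": "0 0 2 0 1;0 0 4 0 1"
}}

```text
clock: 7.4
position: [597.5, 6.2, 22.6]
ee_rot: [0.709, -0.025, -0.704, -0.025]
contact_force: [4.1, -1.3, 2.9]
gripper_width: -0.2
```

Run:
```python
from h import *
did(75,0,-41,0); did(0,0,4,0)
```

```text
cmd [ 599.2    5.6   20.3 -184.1] meas [597.5   6.2  22.6] yaw 176.0 F [ 4.1 -1.3  2.9] w -0.2 t 7.4
cmd [ 595.2    5.9   20.3 -184.1] meas [597.5   6.2  22.6] yaw 176.0 F [ 4.1 -1.3  2.9] w -0.2 t 7.4
```

Call:
{"op": "apply_moves", "data": {
  "targets": "0 0 2 0 1;0 0 4 0 1;0 0 5 0 1;0 0 5 0 1"
}}

```text
clock: 7.73
position: [596.7, 7.4, 23.8]
ee_rot: [0.712, -0.024, -0.701, -0.025]
contact_force: [8.6, 1.0, 4.7]
gripper_width: -0.2
```

Run:
```python
from h import *
did(0,0,5,0)
```

```text
cmd [ 590.2    6.2   20.3 -184.1] meas [596.7   7.4  23.8] yaw 176.0 F [8.6 1.  4.7] w -0.2 t 7.73
```

Call:
{"op": "apply_moves", "data": {
  "targets": "0 0 -5 0 1;0 0 -15 0 1;0 0 -25 0 1;-30 0 -25 0 1;-70 0 -25 0 1;-110 0 -25 0 0;-140 0 -25 0 -0.3;-140 0 -5 0 -0.3;-140 0 -5 0 -0.3;-140 0 -5 0 -0.3"
}}

```text
clock: 8.57
position: [593.8, 5.8, 160.6]
ee_rot: [-0.706, 0.025, 0.707, 0.025]
contact_force: [-0.3, -0.4, -0.1]
gripper_width: 55.6
```

Run:
```python
from h import *
did(-140,0,-5,0)
d=grab("wrist","w5"); did(0,0,0,0)
import pickle; pickle.dump(d,open("w5.pkl","wb"))
```

```text
cmd [ 595.2    5.9  160.3 -184.1] meas [593.8   5.8 160.6] yaw 175.9 F [-0.3 -0.4 -0.1] w 55.6 t 8.57
cmd [ 595.2    5.9  160.3 -184.1] meas [594.3   5.7 160. ] yaw 175.9 F [ 0.2  0.9 -0.3] w 55.4 t 8.62
```

View pics/w5.png

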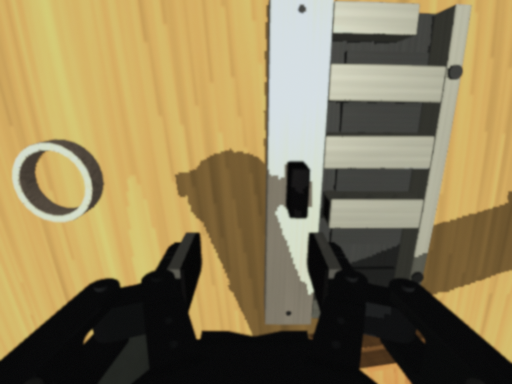

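Run:
```python
from h import *
import pickle; d=pickle.load(open("w5.pkl","rb"))
a=onz(d,[(302,9),(289,313.5)],40); v=a[0]-a[1]; print(a.round(1),"mid",a.mean(0).round(1),"yaw",np.degrees(np.arctan2(v[0],-v[1])),np.linalg.norm(v))
im=d["img"].astype(int)
# bar -x edge rows in the dark bays; brightness profile
g=im.sum(2)/3; sat=im.max(2)-im.min(2)
for r in (52,118,185,240,280,305):
    print(r,[int(x) for x in g[r,300:345]])
t=grab("top","t5"); crop(t,215,160,375,275,4.8,"t5c")
```

```text
[[ 545.7 -135.6   40. ]
 [ 566.8  154.6   40. ]] mid [556.2   9.5  40. ] yaw -4.164386656435895 291.01738840545266
52 [221, 221, 221, 221, 221, 221, 221, 220, 221, 221, 221, 221, 221, 220, 221, 221, 221, 221, 221, 221, 221, 221, 221, 220, 220, 221, 221, 221, 219, 205, 166, 111, 79, 71, 71, 70, 71, 71, 71, 70, 70, 70, 70, 65, 54]
118 [221, 221, 221, 220, 220, 221, 221, 221, 221, 221, 220, 221, 221, 221, 222, 221, 219, 219, 219, 219, 220, 220, 221, 220, 217, 199, 149, 96, 75, 71, 70, 69, 70, 72, 70, 69, 70, 70, 67, 57, 40, 41, 56, 66, 67]
185 [24, 24, 23, 23, 23, 22, 21, 22, 37, 70, 103, 140, 181, 205, 213, 214, 214, 215, 215, 213, 200, 161, 108, 76, 68, 66, 66, 67, 67, 67, 67, 67, 64, 54, 40, 37, 49, 60, 63, 64, 64, 64, 65, 65, 64]
240 [212, 211, 210, 211, 212, 210, 200, 167, 106, 48, 14, 7, 7, 5, 7, 14, 28, 40, 48, 49, 50, 50, 48, 47, 47, 48, 52, 58, 54, 41, 35, 46, 55, 59, 61, 61, 62, 62, 62, 62, 63, 61, 62, 62, 61]
280 [159, 182, 196, 203, 203, 207, 210, 211, 208, 191, 144, 77, 28, 10, 8, 7, 6, 7, 7, 7, 6, 7, 6, 9, 12, 12, 15, 14, 13, 11, 10, 12, 11, 9, 9, 9, 9, 8, 10, 8, 9, 9, 7, 8, 7]
305 [118, 119, 119, 118, 117, 118, 118, 119, 119, 120, 117, 106, 90, 85, 89, 90, 87, 74, 47, 22, 8, 8, 10, 9, 8, 9, 8, 8, 8, 8, 9, 8, 8, 8, 8, 7, 9, 9, 8, 8, 8, 8, 9, 9, 9]
```

View pics/t5c.png

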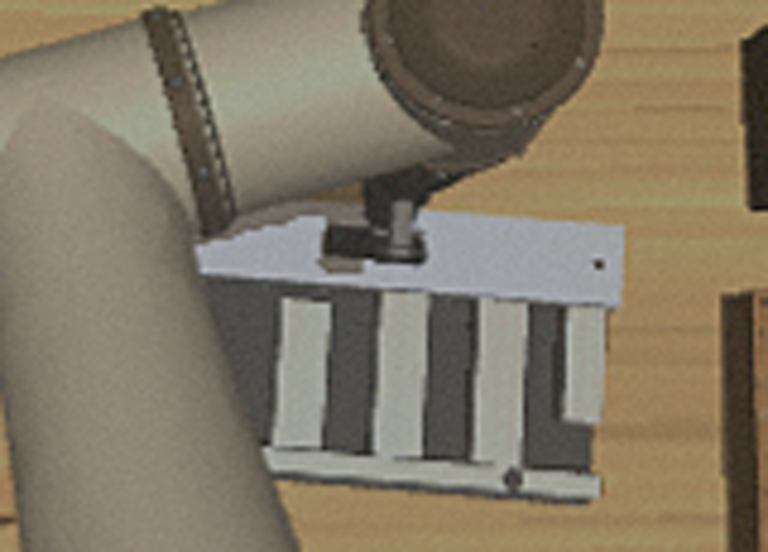

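Run:
```python
from h import *
import pickle; d=pickle.load(open("w5.pkl","rb"))
e=onz(d,[(330.4,52),(326.2,118),(321.5,185)],40); print("edge",e.round(1), np.degrees(np.arctan2(e[0,0]-e[2,0],-(e[0,1]-e[2,1]))))
g=d["img"].astype(int).sum(2)/3
for c in (340,400):
    col=g[:270,c]; tr=np.nonzero(np.abs(np.diff((col>110).astype(int))))[0]; print(c,tr)
    rows=[]
    for r in tr:
        # subpixel
        rows.append(r+ (110-col[r])/(col[r+1]-col[r]))
    P=onz(d,[(c,r) for r in rows],40); print(P.round(1).tolist())
```

```text
edge [[ 523.3 -102.    40. ]
 [ 527.2  -48.7   40. ]
 [ 531.7   12.    40. ]] -4.220785331698301
340 [ 32  63 100 135 168 198 227]
[[515.3, -116.1, 40.0], [515.3, -92.9, 40.0], [515.2, -62.9, 40.0], [514.9, -32.7, 40.0], [514.6, -3.0, 40.0], [514.2, 26.8, 40.0], [513.7, 56.7, 40.0]]
400 [ 34  64 101 135 168 198 227]
[[465.6, -112.5, 40.0], [464.4, -89.1, 40.0], [462.7, -59.1, 40.0], [460.8, -29.1, 40.0], [458.8, 1.0, 40.0], [456.5, 31.2, 40.0], [454.1, 61.3, 40.0]]
```

Run:
```python
from h import *
json.dump([481.5,14.5,-4.17],open("jig.json","w"))
plan(624,303,235,-177.3)
```

```text
row: [-74.7, -298.4, -7.5] spin -6.8
```

Call:
{"op": "apply_moves", "data": {
  "targets": "-40 -20 -1 0 -0.3;-75 -60 -2 -2 -0.3;-75 -298 -7 -7 -0.3;-75 -298 -7 -7 -0.3;-75 -298 -7 -7 -0.3;-75 -298 -7 -7 -0.3;-75 -298 -7 -7 -0.3;-75 -298 -7 -7 -0.3;-75 -298 -7 -7 -0.3;-75 -298 -7 -7 -0.3"
}}

```text
clock: 9.5
position: [623.1, 304.9, 232.5]
ee_rot: [-0.706, -0.018, 0.708, -0.02]
contact_force: [0.0, -0.4, 0.9]
gripper_width: 56.0
```

Run:
```python
from h import *
did(-75,-298,-7,-7)
d=grab("wrist"); d=grab("wrist"); d=grab("wrist","w6"); did(0,0,0,0)
import pickle; pickle.dump(d,open("w6.pkl","wb"))
```

```text
cmd [ 623.5  302.6  235.3 -177.1] meas [623.1 304.9 232.5] yaw -176.9 F [ 0.  -0.4  0.9] w 56.0 t 9.5
cmd [ 623.5  302.6  235.3 -177.1] meas [623.4 301.6 234.3] yaw -177.2 F [ 0.5 -0.4 -0.7] w 55.4 t 9.65
```

View pics/w6.png

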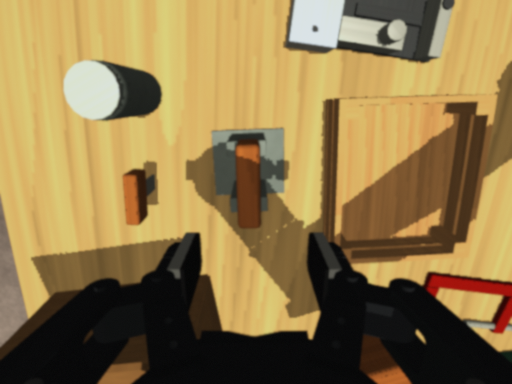

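Run:
```python
from h import *
import pickle; d=pickle.load(open("w6.pkl","rb"))
crop(d,200,110,300,240,4.5,"w6c")
hsv=cv2.cvtColor(d["img"],cv2.COLOR_RGB2HSV)
for y in (150,165,180,195,210,225): print(y,[tuple(int(v) for v in hsv[y,x]) for x in range(230,268,3)])
```

```text
150 [(45, 26, 97), (40, 30, 103), (12, 184, 144), (13, 194, 198), (13, 194, 196), (13, 195, 187), (13, 195, 186), (12, 194, 184), (13, 194, 189), (12, 195, 161), (21, 53, 129), (46, 28, 157), (46, 26, 146)]
165 [(49, 28, 74), (45, 28, 74), (12, 152, 82), (12, 195, 102), (12, 194, 104), (12, 193, 103), (12, 192, 93), (12, 195, 90), (11, 195, 93), (11, 194, 83), (17, 73, 63), (45, 28, 73), (49, 29, 71)]
180 [(47, 31, 74), (47, 26, 69), (12, 127, 70), (12, 196, 99), (12, 195, 102), (12, 196, 104), (12, 192, 101), (12, 196, 91), (12, 195, 90), (12, 192, 81), (14, 120, 51), (48, 27, 47), (46, 31, 91)]
195 [(20, 103, 79), (45, 26, 39), (14, 115, 53), (12, 194, 96), (12, 192, 101), (12, 194, 101), (12, 193, 102), (12, 196, 99), (12, 195, 98), (12, 195, 85), (13, 133, 50), (48, 31, 41), (21, 94, 65)]
210 [(20, 109, 96), (40, 32, 71), (25, 44, 69), (12, 188, 92), (12, 196, 100), (12, 194, 100), (12, 194, 101), (12, 196, 99), (12, 196, 100), (12, 196, 91), (13, 131, 66), (23, 63, 81), (22, 76, 87)]
225 [(19, 144, 135), (18, 144, 110), (18, 146, 108), (13, 181, 93), (12, 197, 96), (12, 197, 97), (12, 196, 99), (12, 193, 99), (12, 195, 98), (12, 192, 93), (16, 159, 93), (18, 144, 124), (18, 143, 130)]
```

View pics/w6c.png

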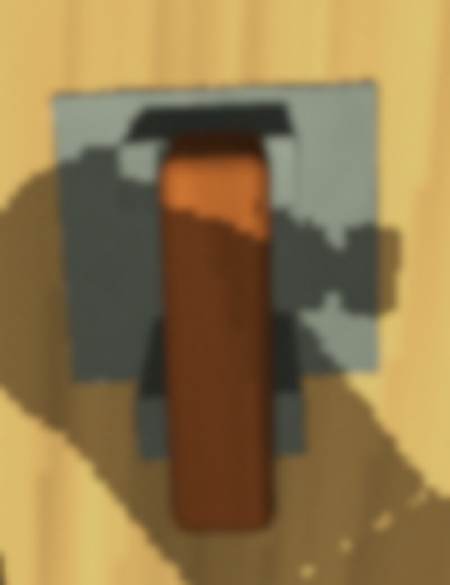

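Run:
```python
from h import *
import pickle; d=pickle.load(open("w6.pkl","rb"))
C=lambda x,y:(200+x/4.5,110+y/4.5)
for z in (118,122):
    a=onz(d,[C(163,155),C(265,152),C(174,530),C(272,527)],z); print(a.round(1).tolist()); m1=(a[0]+a[1])/2;m2=(a[2]+a[3])/2; v=m2-m1; print("c",((m1+m2)/2).round(1),"yaw",np.degrees(np.arctan2(-v[0],v[1])),np.linalg.norm(v))
b=onz(d,[C(53,95),C(376,82),C(72,381),C(378,373)],8); print(b.round(1).tolist(),b.mean(0).round(1)); 
v=(b[2]+b[3]-b[0]-b[1])/2; print(np.degrees(np.arctan2(-v[0],v[1])),np.linalg.norm(v))
t=grab("top")
T=lambda x,y:(145+x/3,120+y/3)
t0={"img":None,**{k:t[k] for k in("mtx","k1","world_from_camera")}}
print(tri([(d,C(217,342)),(t0,T(119,190))]), tri([(d,C(223,528)),(t0,T(78,192))]))
```

```text
[[640.7, 266.1, 118.0], [621.0, 264.6, 118.0], [635.8, 345.3, 118.0], [615.1, 343.6, 118.0]]
c [628.1 304.9 118. ] yaw 3.9341131557236357 79.29024995252458
[[640.5, 265.5, 122.0], [621.1, 264.0, 122.0], [635.6, 343.5, 122.0], [615.3, 341.8, 122.0]]
c [628.1 303.7 122. ] yaw 3.934113155723683 78.06351708725762
[[676.8, 268.0, 8.0], [588.9, 260.0, 8.0], [670.5, 350.0, 8.0], [581.7, 343.1, 8.0]] [629.5 305.3   8. ]
4.701302316903486 82.86746231517473
(array([628.26961996, 310.0423203 ,  93.56430174]), [[0.4, -0.6], [-0.2, -0.1]]) (array([623.88158351, 344.15554064, 115.11827058]), [[1.7, -1.4], [-0.5, -0.6]])
```

Call:
{"op": "apply_moves", "data": {
  "targets": "30 -1 -4 -1.3 -0.3;70 -1 -4 -1.3 -0.3;105 -1 -4 -1.3 -0.3;130 -1 -4 -1.3 -0.3;146 -1 -4 -1.3 -0.3;146 -1 -4 -1.3 -0.3;146 -1 -4 -1.3 -0.3;146 -1 -4 -1.3 1;146 -1 -4 -1.3 1;146 -1 -4 -1.3 1"
}}

```text
clock: 10.53
position: [628.5, 304.2, 91.8]
ee_rot: [0.708, 0.027, -0.705, 0.025]
contact_force: [0.2, -0.6, 1.2]
gripper_width: 21.1
```

Call:
{"op": "apply_moves", "data": {
  "targets": "0 0 0 0 1;0 0 0 0 1;0 0 0 0 1"
}}

```text
clock: 10.78
position: [628.5, 304.3, 91.7]
ee_rot: [0.708, 0.027, -0.705, 0.026]
contact_force: [1.2, -0.8, 6.2]
gripper_width: 21.0
```

Run:
```python
from h import *
did(146,-1,-4,-1.3); print(status.read_state()["wrist_torque"])
```

```text
cmd [ 627.4  303.8   89.3 -175.8] meas [628.5 304.3  91.7] yaw -175.8 F [ 1.2 -0.8  6.2] w 21.0 t 10.78
[-0.12563731  0.1627901  -0.05800842]
```

Run:
```python
from h import *
print(J(45,30)); plan(*J(45,30),170,-184.17)
```

```text
[np.float64(528.5623507916401), np.float64(41.148360887015286)]
row: [-80.7, 254.7, 117.8] spin 8.37
```

Call:
{"op": "apply_moves", "data": {
  "targets": "-35 0 0 0 1;-70 0 0 0 1;-100 0 0 0 1;-100 0 0 0 1;-100 0 0 0 1"
}}

```text
clock: 11.2
position: [627.7, 304.4, 191.5]
ee_rot: [0.708, 0.027, -0.706, 0.025]
contact_force: [-0.9, 0.3, -2.5]
gripper_width: 21.5
```

Run:
```python
from h import *
did(-100,0,0,0); plan(*J(45,30),170,-184.17)
d=grab("scene");crop(d,200,100,360,290,3.2,"s7")
```

```text
cmd [ 627.4  303.8  189.3 -175.8] meas [627.7 304.4 191.5] yaw -175.8 F [-0.9  0.3 -2.5] w 21.5 t 11.2
row: [19.3, 254.7, 117.8] spin 8.37
```

View pics/s7.png

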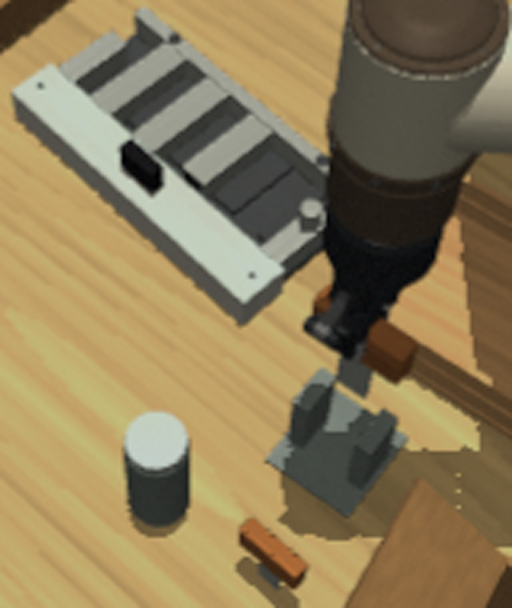

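Call:
{"op": "apply_moves", "data": {
  "targets": "0 255 118 8.4 1;0 255 118 8.4 1;0 255 118 8.4 1;0 255 118 8.4 1;0 255 118 8.4 1;0 255 118 8.4 1;0 255 118 8.4 1;0 255 118 8.4 1;20 255 118 8.4 1;35 255 118 8.4 1"
}}

```text
clock: 12.08
position: [527.1, 40.0, 152.5]
ee_rot: [-0.706, 0.027, 0.707, 0.027]
contact_force: [-0.6, 1.1, -2.0]
gripper_width: 21.4
```

Run:
```python
from h import *
did(35,255,118,8.4)
grab("wrist");d=grab("wrist"); d=grab("wrist","w8"); s=grab("scene");crop(s,200,80,330,200,5,"s8")
did(0,0,0,0)
import pickle; pickle.dump(d,open("w8.pkl","wb"))
```

```text
cmd [ 528.4   40.8  154.3 -184.2] meas [527.1  40.  152.5] yaw 175.7 F [-0.6  1.1 -2. ] w 21.4 t 12.08
cmd [ 528.4   40.8  154.3 -184.2] meas [527.8  40.7 153.3] yaw 175.8 F [ 0.9  0.1 -1.6] w 21.0 t 12.28
```

View pics/w8.png

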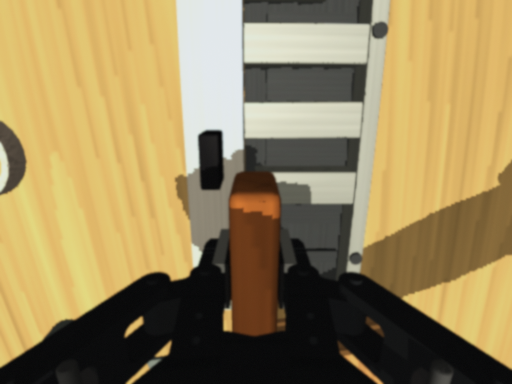

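View pics/s8.png

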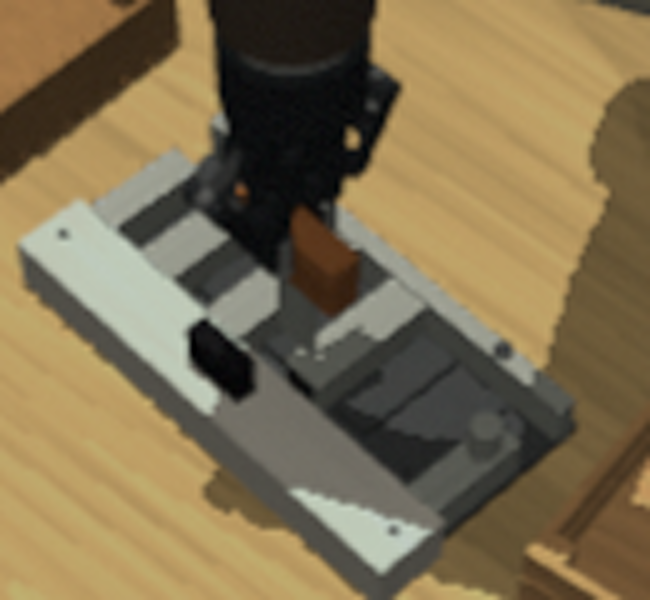

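Call:
{"op": "apply_moves", "data": {
  "targets": "10 0 0 0 1;20 0 0 0 1;28 0 0 0 1;33 0 0 0 1;38 0 0 0 1;43 0 0 0 1;43 0 0 0 1"
}}

```text
clock: 12.87
position: [527.7, 40.7, 110.2]
ee_rot: [-0.706, 0.026, 0.707, 0.026]
contact_force: [-0.7, 0.5, -2.8]
gripper_width: 21.0
```

Run:
```python
from h import *
did(43,0,0,0)
```

```text
cmd [ 528.4   40.8  111.3 -184.2] meas [527.7  40.7 110.2] yaw 175.8 F [-0.7  0.5 -2.8] w 21.0 t 12.87
```

Call:
{"op": "apply_moves", "data": {
  "targets": "5 0 0 0 1;10 0 0 0 1;15 0 0 0 1;20 0 0 0 1;22 0 0 0 1;22 0 0 0 1;22 0 0 0 1"
}}

```text
clock: 13.45
position: [528.4, 40.8, 89.2]
ee_rot: [-0.707, 0.026, 0.707, 0.026]
contact_force: [1.0, -0.5, -1.7]
gripper_width: 20.8
```

Run:
```python
from h import *
did(22,0,0,0)
d=grab("wrist","w9");s=grab("scene");crop(s,200,80,330,200,5,"s9")
```

```text
cmd [ 528.4   40.8   89.3 -184.2] meas [528.4  40.8  89.2] yaw 175.8 F [ 1.  -0.5 -1.7] w 20.8 t 13.45
```

View pics/s9.png

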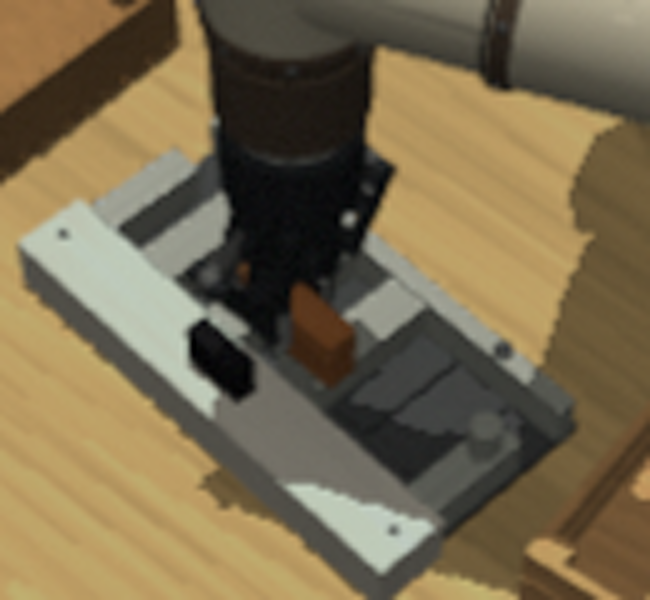

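View pics/w9.png

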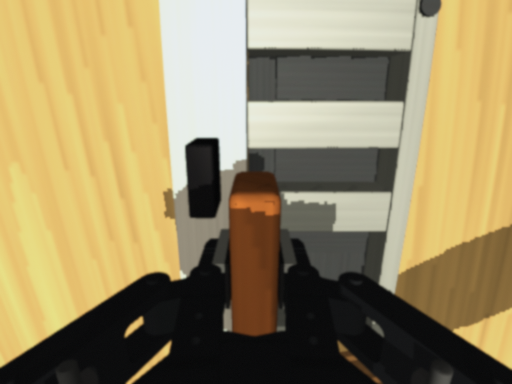

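Call:
{"op": "apply_moves", "data": {
  "targets": "-30 0 0 0 1;-60 0 0 0 1;-65 0 0 0 1;-65 30 0 0 1;-65 60 0 0 1;-65 60 0 0 1;-65 60 0 0 1"
}}

```text
clock: 14.13
position: [523.5, -20.2, 154.3]
ee_rot: [0.707, -0.027, -0.707, -0.027]
contact_force: [0.9, 1.1, -1.6]
gripper_width: 21.0
```

Run:
```python
from h import *
did(-65,60,0,0)
print(J(45,-30))
d=grab("wrist");d=grab("wrist","w10"); t=grab("top");crop(t,215,160,375,275,4.8,"t10");did(0,0,0,0)
a=onz(d,[(0,0)],40)
```

```text
cmd [ 524.   -19.   154.3 -184.2] meas [523.5 -20.2 154.3] yaw 175.7 F [ 0.9  1.1 -1.6] w 21.0 t 14.13
[np.float64(524.1993911232604), np.float64(-18.692800389585045)]
cmd [ 524.   -19.   154.3 -184.2] meas [524.  -18.6 154.3] yaw 175.8 F [-0.5 -0.3 -1.5] w 20.6 t 14.28
```

View pics/w10.png

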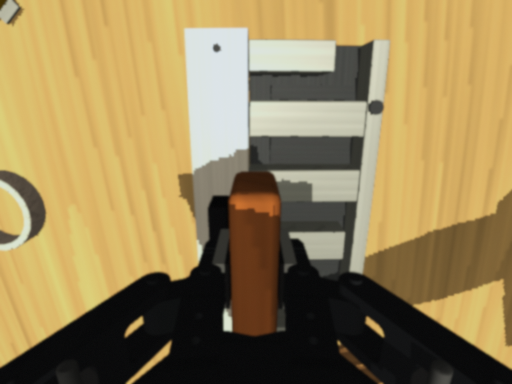

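View pics/t10.png

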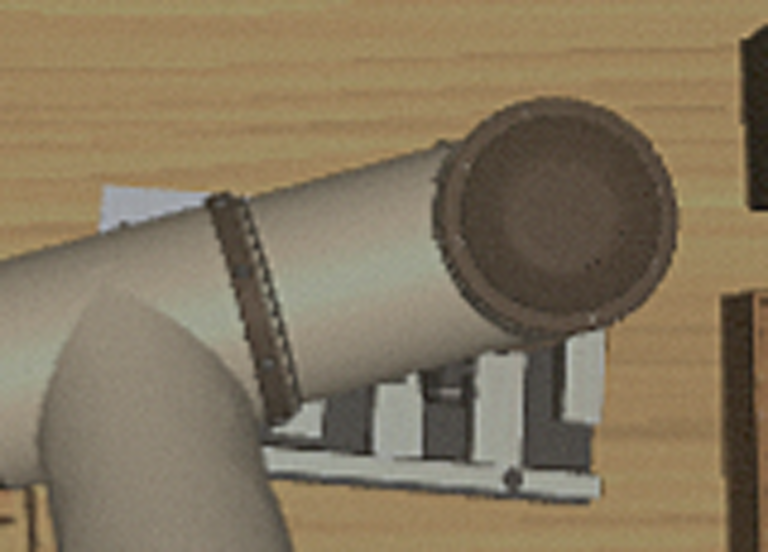

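Run:
```python
from h import *
d=grab("wrist")
print(onz(d,[(216.5,47.5)],40).round(1))
s=grab("scene");crop(s,200,80,330,200,5,"s10")
```

```text
[[ 546.1 -135.3   40. ]]
```

Call:
{"op": "apply_moves", "data": {
  "targets": "10 0 0 0 1;20 0 0 0 1;28 0 0 0 1;33 0 0 0 1;37 0 0 0 1;39 0 0 0 1;41 0 0 0 1;43 0 0 0 1;43 0 0 0 1"
}}

```text
clock: 15.13
position: [524.3, -19.3, 116.4]
ee_rot: [0.707, -0.026, -0.706, -0.024]
contact_force: [-10.0, 2.7, 29.2]
gripper_width: 21.2
```

Run:
```python
from h import *
did(43,0,0,0)
d=grab("wrist","w11")
```

```text
cmd [ 524.   -19.   111.3 -184.2] meas [524.3 -19.3 116.4] yaw 175.9 F [-10.    2.7  29.2] w 21.2 t 15.13
```

View pics/s10.png

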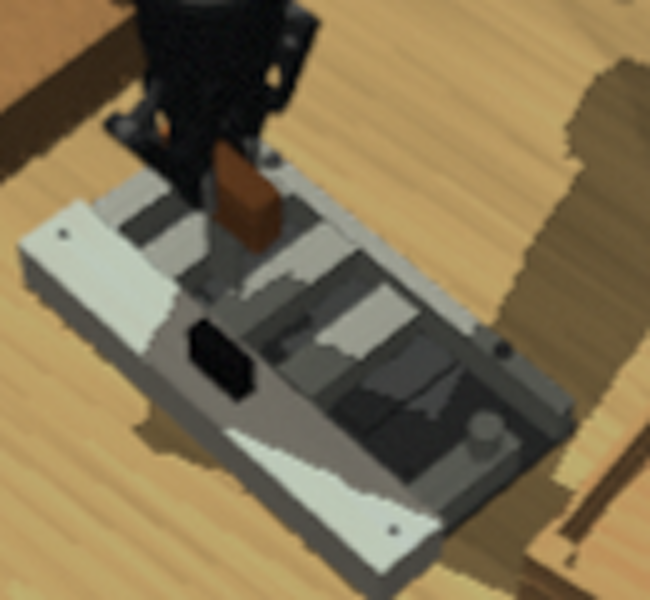

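Call:
{"op": "apply_moves", "data": {
  "targets": "-10 0 0 0 1;-43 0 0 0 1;-43 30 0 0 1;-43 60 0 0 1;-43 60 0 0 1;-43 60 0 0 1"
}}

```text
clock: 15.68
position: [519.3, -80.0, 154.1]
ee_rot: [-0.707, 0.027, 0.707, 0.027]
contact_force: [-1.0, 0.1, -1.8]
gripper_width: 20.9
```

Run:
```python
from h import *
did(-43,60,0,0)
print(J(45,-90))
d=grab("wrist");d=grab("wrist");d=grab("wrist","w12");did(0,0,0,0); s=grab("scene");crop(s,200,80,330,200,5,"s12")
```

```text
cmd [ 519.6  -78.8  154.3 -184.2] meas [519.3 -80.  154.1] yaw 175.7 F [-1.   0.1 -1.8] w 20.9 t 15.68
[np.float64(519.8364314548805), np.float64(-78.53396166618538)]
cmd [ 519.6  -78.8  154.3 -184.2] meas [519.6 -78.5 154. ] yaw 175.8 F [-0.  -0.5 -2.5] w 21.1 t 15.83
```

View pics/w12.png

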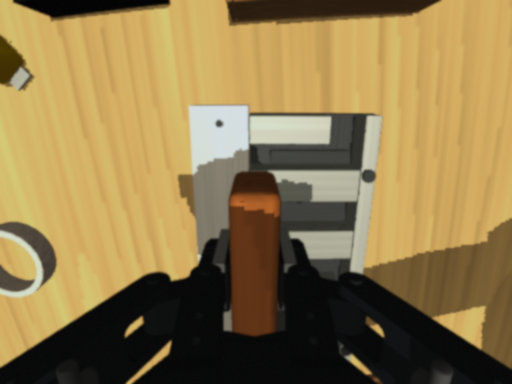

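View pics/s12.png

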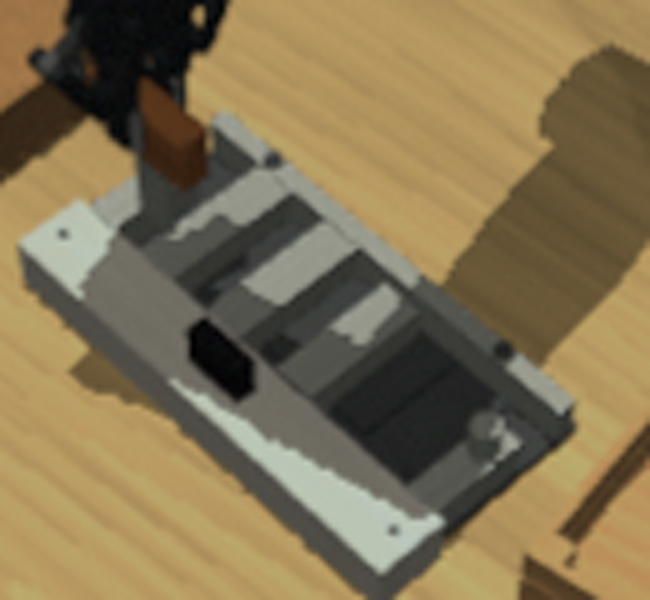

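Bar still flush: the stud-side dot and the gap are unchanged, and the bar edge touches the plain post at (249,115). Trying bay 4.

Call:
{"op": "apply_moves", "data": {
  "targets": "10 0 0 0 1;20 0 0 0 1;28 0 0 0 1;33 0 0 0 1;37 0 0 0 1;39 0 0 0 1;41 0 0 0 1;43 0 0 0 1;43 0 0 0 1"
}}

```text
clock: 16.63
position: [520.0, -79.2, 116.4]
ee_rot: [0.707, -0.026, -0.706, -0.024]
contact_force: [-9.1, 3.5, 28.2]
gripper_width: 21.2
```

Run:
```python
from h import *
did(43,0,0,0)
```

```text
cmd [ 519.6  -78.8  111.3 -184.2] meas [520.  -79.2 116.4] yaw 175.9 F [-9.1  3.5 28.2] w 21.2 t 16.63
```

Call:
{"op": "apply_moves", "data": {
  "targets": "-10 0 0 0 1;-43 0 0 0 1;-78 0 0 0 1;-78 0 0 0 1"
}}

```text
clock: 16.97
position: [524.2, -79.0, 196.5]
ee_rot: [0.712, -0.025, -0.701, -0.025]
contact_force: [2.0, 0.7, -0.6]
gripper_width: 21.1
```

Run:
```python
from h import *
did(-78,0,0,0)
d=grab("wrist","w13")
plan(628.2,304,189.3,-175.8)
```

```text
cmd [ 519.6  -78.8  189.3 -184.2] meas [524.2 -79.  196.5] yaw 175.9 F [ 2.   0.7 -0.6] w 21.1 t 16.97
row: [0.0, -389.8, -80.3] spin -8.4
```

View pics/w13.png

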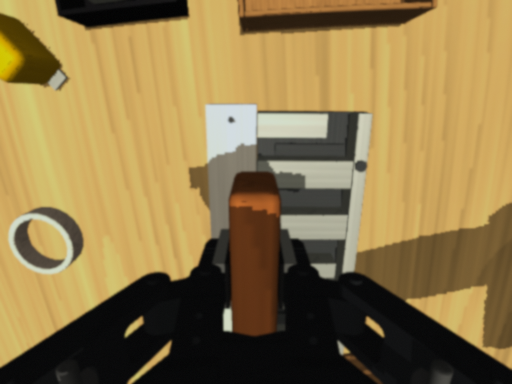

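Still flush. Return the feeler.

Call:
{"op": "apply_moves", "data": {
  "targets": "0 -390 -80 -8.4 1;0 -390 -80 -8.4 1;0 -390 -80 -8.4 1;0 -390 -80 -8.4 1;0 -390 -80 -8.4 1;0 -390 -80 -8.4 1;0 -390 -80 -8.4 1;0 -390 -80 -8.4 1;0 -390 -80 -8.4 1;0 -390 -80 -8.4 1"
}}

```text
clock: 17.85
position: [628.0, 308.3, 186.5]
ee_rot: [-0.706, -0.027, 0.707, -0.027]
contact_force: [0.6, -0.1, -2.3]
gripper_width: 21.1
```

Call:
{"op": "apply_moves", "data": {
  "targets": "0 -390 -80 -8.4 1"
}}

```text
clock: 17.93
position: [633.1, 345.1, 187.0]
ee_rot: [-0.702, -0.069, 0.705, -0.071]
contact_force: [0.6, -0.6, -1.6]
gripper_width: 21.3
```

Run:
```python
from h import *
s=status.read_state(); print(s["position"],s["joint_vel"].round(2))
```

```text
[633.1239046  345.1129796  186.96410961] [ 0.5   0.5   0.89  0.   -0.36  1.11]
```

Run:
```python
from h import *
did(0,-390,-80,-8.4); did(0,-40.85,-8.38,-7.16)
get_image("top");get_image("top");get_image("top");get_image("top");did(0,0,0,0)
```

```text
cmd [ 628.   304.2  189.3 -175.8] meas [633.1 345.1 187. ] yaw -168.6 F [ 0.6 -0.6 -1.6] w 21.3 t 17.93
cmd [ 633.3  345.6  189.3 -168.6] meas [633.1 345.1 187. ] yaw -168.6 F [ 0.6 -0.6 -1.6] w 21.3 t 17.93
cmd [ 633.3  345.6  189.3 -168.6] meas [632.4 346.4 186.3] yaw -168.6 F [-0.   0.  -2.1] w 21.2 t 18.13
```

Run:
```python
from h import *
plan(628.4,304.0,189.3,-175.8)
```

```text
row: [0.0, 39.8, 13.0] spin 7.16
```

Call:
{"op": "apply_moves", "data": {
  "targets": "0 40 13 7.16 1;0 40 13 7.16 1;0 40 13 7.16 1;0 40 13 7.16 1;0 40 13 7.16 1;0 40 13 7.16 1"
}}

```text
clock: 18.63
position: [628.5, 304.0, 189.3]
ee_rot: [0.707, 0.026, -0.707, 0.026]
contact_force: [-0.4, 0.1, -2.2]
gripper_width: 21.1
```

Run:
```python
from h import *
did(0,40,13,7.16)
s=grab("scene");crop(s,260,160,360,270,5.4,"s14"); t=grab("top");crop(t,160,120,260,230,5.4,"t14")
d=grab("wrist","w14");did(0,0,0,0)
```

```text
cmd [ 628.5  303.8  189.3 -175.8] meas [628.5 304.  189.3] yaw -175.8 F [-0.4  0.1 -2.2] w 21.1 t 18.63
cmd [ 628.5  303.8  189.3 -175.8] meas [628.4 304.2 189.2] yaw -175.8 F [ 0.4 -0.9 -2.5] w 21.0 t 18.78
```

View pics/s14.png

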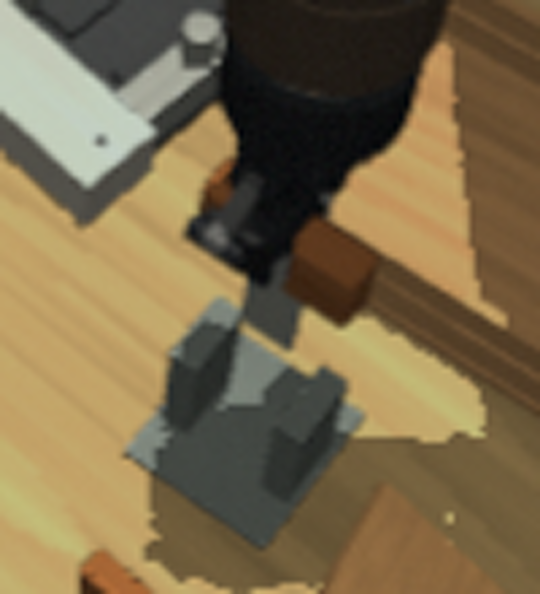

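View pics/w14.png

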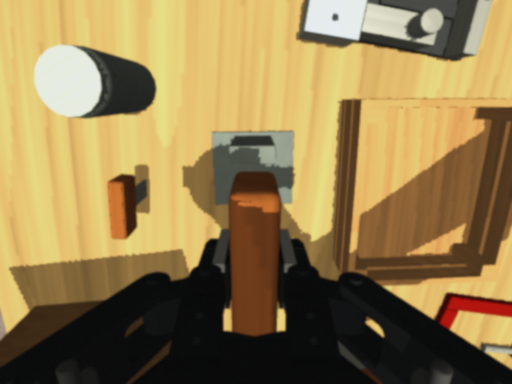

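Call:
{"op": "apply_moves", "data": {
  "targets": "30 0 0 0 1;60 0 0 0 1;80 0 0 0 1;90 0 0 0 1;95 0 0 0 1;98 0 0 0 1;98 0 0 0 1;98 0 0 0 1"
}}

```text
clock: 19.45
position: [629.5, 304.5, 93.0]
ee_rot: [0.708, 0.027, -0.705, 0.025]
contact_force: [-0.0, -0.8, -1.9]
gripper_width: 21.0
```

Run:
```python
from h import *
did(98,0,0,0)
s=grab("scene");crop(s,260,160,360,270,5.4,"s15");
```

```text
cmd [ 628.5  303.8   91.3 -175.8] meas [629.5 304.5  93. ] yaw -175.8 F [-0.  -0.8 -1.9] w 21.0 t 19.45
```

View pics/s15.png

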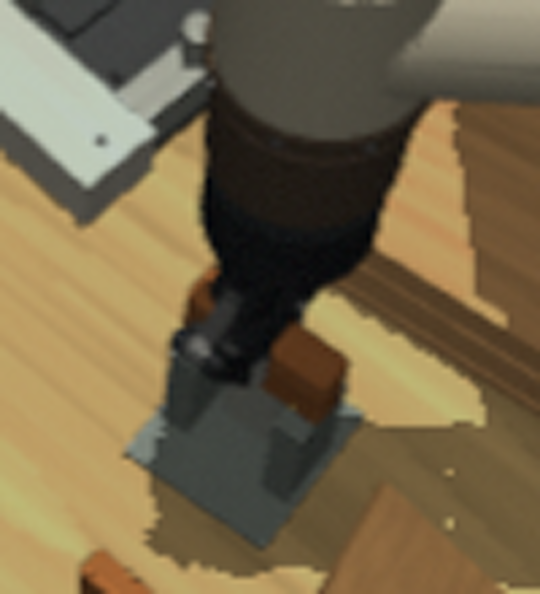

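Call:
{"op": "apply_moves", "data": {
  "targets": "1 0 0 0 1;2 0 0 0 1;2 0 0 0 1;2 0 0 0 1;2 0 0 0 0.4;2 0 0 0 0.1;2 0 0 0 -0.2;2 0 0 0 -0.2;2 0 0 0 -0.2"
}}

```text
clock: 20.25
position: [628.4, 303.7, 89.0]
ee_rot: [-0.707, -0.026, 0.707, -0.026]
contact_force: [-0.2, 0.3, -0.5]
gripper_width: 51.3
```

Call:
{"op": "apply_moves", "data": {
  "targets": "-15 0 0 0 -0.2;-45 0 0 0 -0.2;-85 0 0 0 -0.2;-100 0 0 0 -0.2;-100 0 0 0 -0.2"
}}

```text
clock: 20.67
position: [631.0, 305.1, 195.7]
ee_rot: [0.71, 0.028, -0.703, 0.024]
contact_force: [1.4, 0.3, 0.1]
gripper_width: 51.1
```

Run:
```python
from h import *
did(2,0,0,0);did(-100,0,0,0)
s=grab("scene");crop(s,260,160,360,270,5.4,"s16"); d=grab("wrist","w16")
# crate/carton + tube planning
o=J(-20,-30); print(o)
plan(*J(-15,30),190,-94.17); plan(*J(-15,30),190,85.83)
```

```text
cmd [ 628.5  303.8   89.3 -175.8] meas [631.  305.1 195.7] yaw -175.8 F [1.4 0.3 0.1] w 51.1 t 20.67
cmd [ 628.5  303.8  189.3 -175.8] meas [631.  305.1 195.7] yaw -175.8 F [1.4 0.3 0.1] w 51.1 t 20.67
[np.float64(459.3714664069433), np.float64(-13.96626074884022)]
row: [-0.7, 245.9, 178.2] spin -81.63
row: [-0.7, 245.9, 178.2] spin -261.63
```

View pics/s16.png

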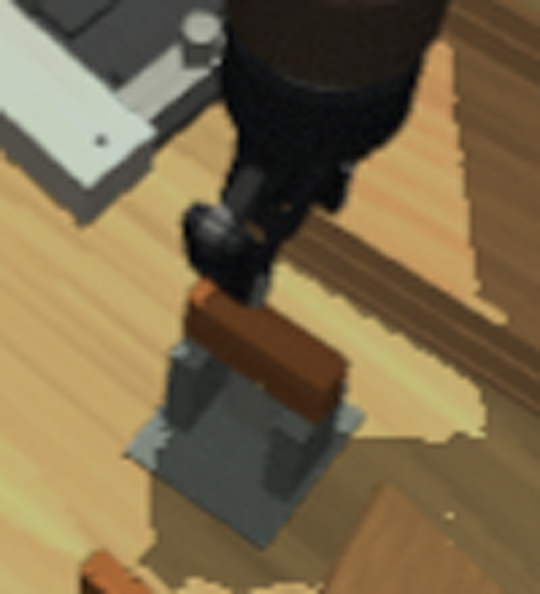

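View pics/w16.png

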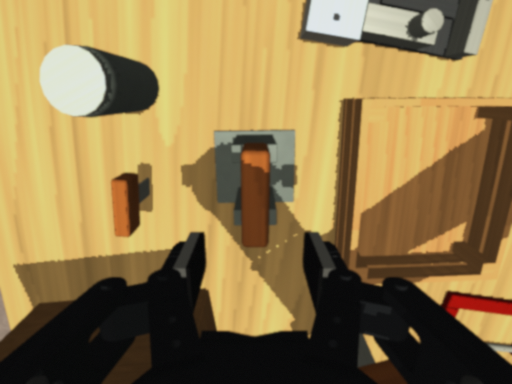

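Run:
```python
from h import *
plan(*J(0,30),170,-94.17); print(J(0,30))
```

```text
row: [19.3, 248.1, 163.4] spin -81.63
[np.float64(483.68147983418993), np.float64(44.420580638300166)]
```

Call:
{"op": "apply_moves", "data": {
  "targets": "0 248 163 -70 0.1;0 248 163 -70 0.1;0 248 163 -70 0.1;0 248 163 -70 0.1;0 248 163 -70 0.1;0 248 163 -70 0.1;0 248 163 -70 0.1;0 248 163 -70 0.1;0 248 163 -70 0.1;0 248 163 -70 0.1"
}}

```text
clock: 21.6
position: [482.5, 43.2, 188.0]
ee_rot: [-0.562, -0.428, 0.564, -0.427]
contact_force: [-0.5, -0.2, 0.2]
gripper_width: 38.3
```

Run:
```python
from h import *
did(0,248,163,-70)
plan(*J(0,30),130,-94.17)
```

```text
cmd [ 484.1   44.6  189.3 -105.8] meas [482.5  43.2 188. ] yaw -105.6 F [-0.5 -0.2  0.2] w 38.3 t 21.6
row: [59.3, -0.3, 0.2] spin -11.63
```

Call:
{"op": "apply_moves", "data": {
  "targets": "0 0 0 -6 0.1;20 0 0 -11.6 0.1;40 0 0 -11.6 0.1;59 0 0 -11.6 0.1;59 0 0 -11.6 0.1;59 0 0 -11.6 0.1"
}}

```text
clock: 22.1
position: [482.8, 43.9, 128.7]
ee_rot: [-0.516, -0.482, 0.52, -0.481]
contact_force: [0.4, 0.3, 0.6]
gripper_width: 38.2
```

Run:
```python
from h import *
did(59,0,0,-11.6)
d=grab("wrist");d=grab("wrist");d=grab("wrist","w17");did(0,0,0,0)
import pickle; pickle.dump(d,open("w17.pkl","wb"))
```

```text
cmd [484.1  44.6 130.3 -94.2] meas [482.8  43.9 128.7] yaw -94.2 F [0.4 0.3 0.6] w 38.2 t 22.1
cmd [484.1  44.6 130.3 -94.2] meas [484.6  44.7 131.1] yaw -94.2 F [-0.6  0.3  1. ] w 38.4 t 22.25
```

View pics/w17.png

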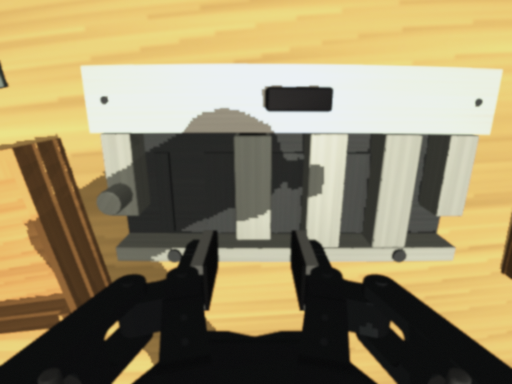

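Run:
```python
from h import *
import pickle; d=pickle.load(open("w17.pkl","rb"))
im=np.clip(d["img"][110:270,190:470,::-1].astype(float)*1.6,0,255).astype(np.uint8)
cv2.imwrite("pics/w17c.png",cv2.resize(im,None,fx=2.8,fy=2.8,interpolation=cv2.INTER_CUBIC))
C=lambda x,y:(x,y)
print(onz(d,[(235,230),(270,230),(235,180),(270,180),(252,240),(252,136)],40).round(1).tolist(), J(0,30),J(40,30),J(-50,30))
```

```text
[[452.2, 62.6, 40.0], [450.0, 32.5, 40.0], [496.7, 58.5, 40.0], [494.6, 30.0, 40.0], [441.6, 48.7, 40.0], [531.3, 42.0, 40.0]] [np.float64(483.68147983418993), np.float64(44.420580638300166)] [np.float64(523.5755873519234), np.float64(41.511940859380275)] [np.float64(433.81384543702296), np.float64(48.05638036195003)]
```

View pics/w17c.png

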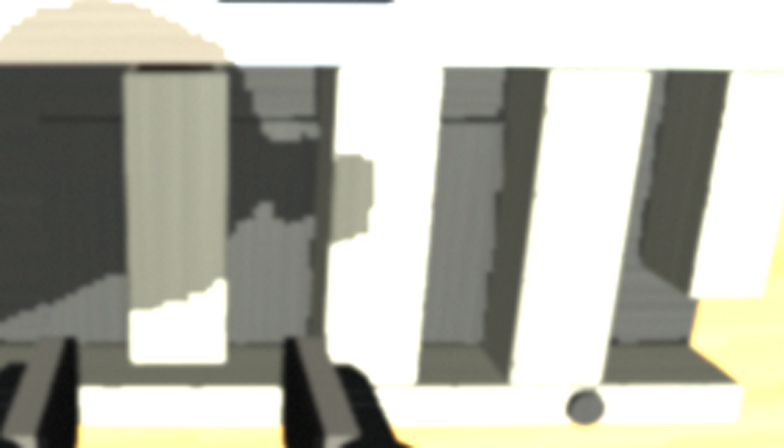

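Run:
```python
from h import *
import pickle; d=pickle.load(open("w17.pkl","rb"))
a=onz(d,[(104,100),(478.5,102)],40); v=a[1]-a[0]; print(a.round(1),a.mean(0).round(1),"yaw",np.degrees(np.arctan2(v[0],-v[1])))
j=jig(); f=np.radians(j[2]); m=a.mean(0)[:2]-j[:2]; print("SE in jig",m@[np.cos(f),np.sin(f)],m@[-np.sin(f),np.cos(f)])
im=np.clip(d["img"][90:200,80:170,::-1].astype(float)*1.6,0,255).astype(np.uint8)
im2=np.clip(d["img"][90:200,420:510,::-1].astype(float)*1.2,0,255).astype(np.uint8)
cv2.imwrite("pics/w17d.png",cv2.resize(np.hstack([im,im2]),None,fx=4.2,fy=4.2,interpolation=cv2.INTER_CUBIC))
```

```text
[[ 567.4  153.2   40. ]
 [ 546.1 -136.4   40. ]] [556.8   8.4  40. ] yaw -4.2217238150808845
SE in jig 75.50346310032312 -0.5974919982984381
```

View pics/w17d.png

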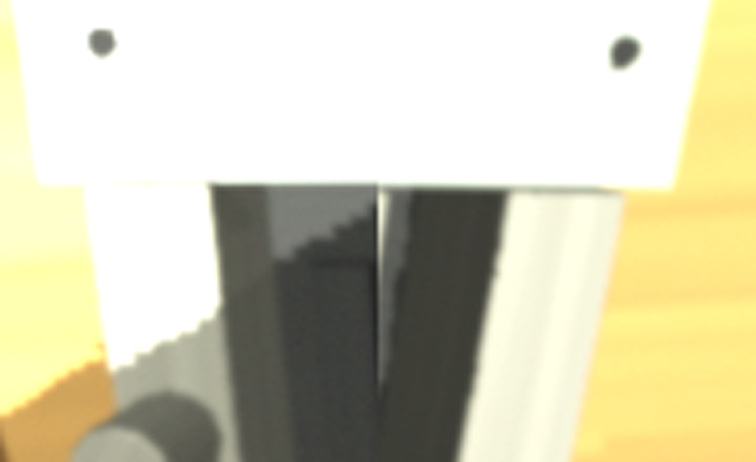

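Run:
```python
from h import *
import numpy as np
L=[]
for n,x,y in(("w5",335,20),("w8",243,30),("w10",249,60),("w12",249,130),("w13",257,125)):
    im=cv2.imread(f"pics/{n}.png"); c=im[max(0,y-25):max(0,y-25)+50,x-18:x+18]; L.append(cv2.resize(c,(150,210),interpolation=cv2.INTER_CUBIC))
cv2.imwrite("pics/cmp.png",np.hstack(L))
```

```text
(no output)
```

View pics/cmp.png

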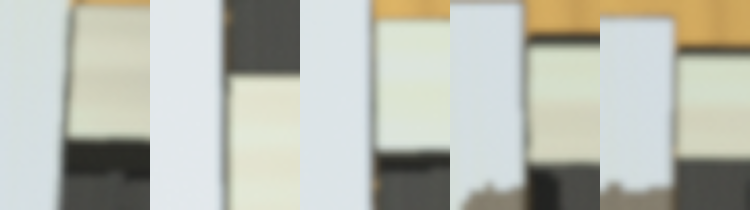

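Run:
```python
from h import *
for n,cols,r in (("w17",(112,120,126,455,462,468),(126,144)),):
    g=cv2.imread(f"pics/{n}.png").astype(int).sum(2)//3
    for c in cols: print(n,c,g[r[0]:r[1],c].tolist())
for n,rows,c in (("w5",(12,20,28),(325,345)),("w10",(52,62),(240,258)),("w12",(122,134),(240,258)),("w13",(120,130),(248,266))):
    g=cv2.imread(f"pics/{n}.png").astype(int).sum(2)//3
    for r in rows: print(n,r,g[r,c[0]:c[1]].tolist())
```

```text
w17 112 [236, 236, 237, 237, 235, 229, 200, 161, 173, 194, 200, 200, 201, 200, 200, 200, 200, 200]
w17 120 [236, 236, 237, 236, 235, 229, 198, 165, 183, 204, 212, 213, 212, 212, 212, 212, 212, 213]
w17 126 [236, 236, 237, 237, 235, 228, 196, 163, 180, 201, 207, 208, 208, 207, 207, 208, 207, 207]
w17 455 [235, 235, 235, 236, 236, 235, 231, 213, 173, 163, 189, 204, 207, 208, 208, 207, 207, 207]
w17 462 [235, 235, 235, 235, 235, 235, 232, 216, 173, 152, 175, 194, 198, 198, 197, 198, 198, 198]
w17 468 [235, 234, 235, 235, 235, 235, 233, 219, 177, 153, 181, 202, 207, 207, 207, 207, 207, 207]
w5 12 [218, 219, 218, 219, 219, 217, 210, 186, 156, 170, 197, 206, 208, 208, 208, 207, 207, 207, 207, 207]
w5 20 [218, 219, 219, 219, 219, 215, 199, 160, 142, 172, 195, 201, 201, 201, 201, 201, 200, 199, 199, 199]
w5 28 [219, 220, 220, 220, 219, 214, 191, 152, 167, 199, 209, 209, 210, 209, 209, 208, 208, 208, 208, 208]
w10 52 [226, 226, 226, 226, 227, 225, 217, 189, 163, 184, 211, 221, 222, 222, 222, 222, 222, 222]
w10 62 [226, 226, 226, 226, 226, 226, 216, 187, 157, 177, 209, 219, 220, 220, 220, 220, 220, 220]
w12 122 [220, 220, 220, 220, 220, 219, 214, 195, 162, 158, 186, 204, 210, 211, 211, 210, 211, 211]
w12 134 [220, 220, 220, 220, 220, 220, 218, 206, 175, 155, 176, 195, 201, 201, 201, 201, 201, 202]
w13 120 [218, 219, 219, 219, 219, 218, 217, 206, 181, 175, 195, 208, 211, 211, 211, 210, 212, 211]
w13 130 [218, 219, 218, 219, 219, 218, 213, 193, 163, 164, 188, 200, 202, 203, 203, 203, 203, 201]
```

Call:
{"op": "apply_moves", "data": {
  "targets": "30 0 0 0 0.1;65 0 0 0 0.1;90 0 0 0 0.1;104 0 0 0 0.1;110 0 0 0 0.1;110 0 0 0 0.1;110 0 0 0 1;110 0 0 0 1;110 0 0 0 1;110 0 0 0 1"
}}

```text
clock: 23.08
position: [484.7, 44.8, 21.4]
ee_rot: [0.519, 0.481, -0.517, 0.482]
contact_force: [-0.5, 0.2, 1.8]
gripper_width: 28.7
```

Call:
{"op": "apply_moves", "data": {
  "targets": "0 0 0 0 1;-30 0 0 0 1;-65 0 0 0 1;-100 0 0 0 1;-140 0 0 0 1;-140 0 0 0 1"
}}

```text
clock: 23.58
position: [488.8, 45.8, 168.3]
ee_rot: [0.523, 0.479, -0.512, 0.485]
contact_force: [1.2, -0.1, -2.1]
gripper_width: 28.7
```

Run:
```python
from h import *
did(110,0,0,0);did(-140,0,0,0)
grab("wrist");d=grab("wrist","w18");s=grab("scene","s18")
import pickle; pickle.dump(d,open("w18.pkl","wb"))
```

```text
cmd [484.1  44.6  20.3 -94.2] meas [488.8  45.8 168.3] yaw -94.1 F [ 1.2 -0.1 -2.1] w 28.7 t 23.58
cmd [484.1  44.6 160.3 -94.2] meas [488.8  45.8 168.3] yaw -94.1 F [ 1.2 -0.1 -2.1] w 28.7 t 23.58
```

View pics/w18.png

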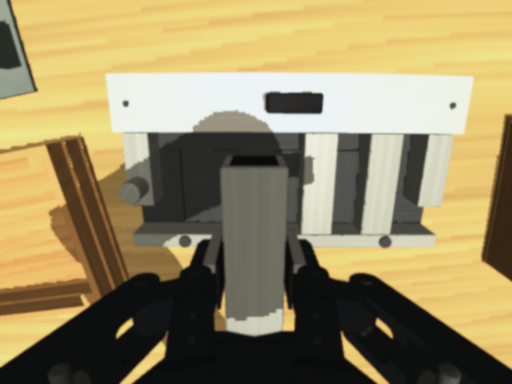

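View pics/s18.png

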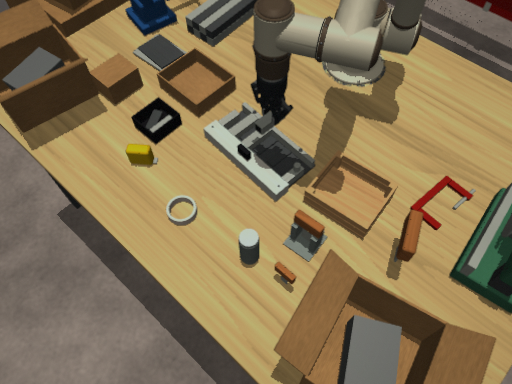

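Run:
```python
from h import *
plan(447,-316,160,-93.2)
```

```text
row: [0.3, -10.6, 362.3] spin -1.0
```

Call:
{"op": "apply_moves", "data": {
  "targets": "0 -10 362 -1 1;0 -10 362 -1 1;0 -10 362 -1 1;0 -10 362 -1 1;0 -10 362 -1 1;0 -10 362 -1 1;0 -10 362 -1 1;0 -10 362 -1 1;0 -10 362 -1 1;0 -10 362 -1 1"
}}

```text
clock: 24.57
position: [445.5, -319.8, 157.3]
ee_rot: [-0.514, -0.486, 0.516, -0.483]
contact_force: [0.2, 0.3, -1.5]
gripper_width: 28.4
```

Run:
```python
from h import *
did(0,-10,362,-1)
grab("wrist");d=grab("wrist");d=grab("wrist","w19");did(0,0,0,0);t=grab("top","t19")
import pickle; pickle.dump(d,open("w19.pkl","wb"))
```

```text
cmd [ 447.6 -315.7  160.3  -93.2] meas [ 445.5 -319.8  157.3] yaw -93.5 F [ 0.2  0.3 -1.5] w 28.4 t 24.57
cmd [ 447.6 -315.7  160.3  -93.2] meas [ 446.  -315.5  157.9] yaw -93.3 F [ 0.6  1.  -4. ] w 28.9 t 24.72
```

View pics/w19.png

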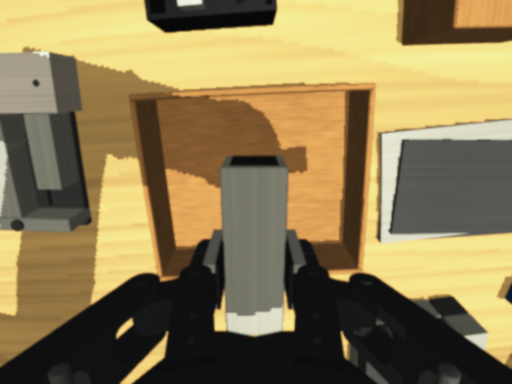

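View pics/t19.png

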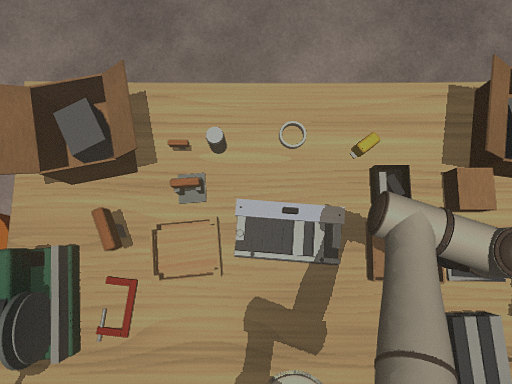

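Run:
```python
from h import *
import pickle; d=pickle.load(open("w19.pkl","rb"))
a=onz(d,[(131,96),(375,84),(361,272),(159,279)],60); print(a.round(1).tolist(),a.mean(0).round(1)); plan(a.mean(0)[0]-8,a.mean(0)[1],24,-93.2)
```

```text
[[528.2, -225.2, 60.0], [525.9, -415.2, 60.0], [359.0, -412.4, 60.0], [362.3, -221.7, 60.0]] [ 443.8 -318.6   60. ]
row: [136.3, -11.5, 3.5] spin 0.0
```

Call:
{"op": "apply_moves", "data": {
  "targets": "30 -5 3 0 1;65 -5 3 0 1;100 -5 3 0 1;125 -5 3 0 1;137 -5 3 0 1;141 -5 3 0 1;141 -5 3 0 1;141 -5 3 0 0.5;141 -5 3 0 0.1;141 -5 3 0 0"
}}

```text
clock: 25.6
position: [443.9, -318.9, 21.0]
ee_rot: [0.514, 0.485, -0.513, 0.487]
contact_force: [0.3, -1.0, -0.2]
gripper_width: 42.8
```

Call:
{"op": "apply_moves", "data": {
  "targets": "0 0 0 0 0;-35 0 0 0 0;-75 0 0 0 0;-115 0 0 0 0.1;-145 0 0 0 0.1"
}}

```text
clock: 26.02
position: [443.3, -319.2, 168.7]
ee_rot: [0.514, 0.484, -0.513, 0.488]
contact_force: [1.3, -0.4, 0.1]
gripper_width: 38.8
```

Run:
```python
from h import *
did(141,-5,3,0);did(-145,0,0,0)
d=grab("wrist","w20")
plan(*J(0,-30),163,-94.17)
```

```text
cmd [ 442.4 -318.5   19.3  -93.2] meas [ 443.3 -319.2  168.7] yaw -93.2 F [ 1.3 -0.4  0.1] w 38.8 t 26.02
cmd [ 442.4 -318.5  164.3  -93.2] meas [ 443.3 -319.2  168.7] yaw -93.2 F [ 1.3 -0.4  0.1] w 38.8 t 26.02
row: [1.3, 19.9, -304.6] spin 0.97
```

View pics/w20.png

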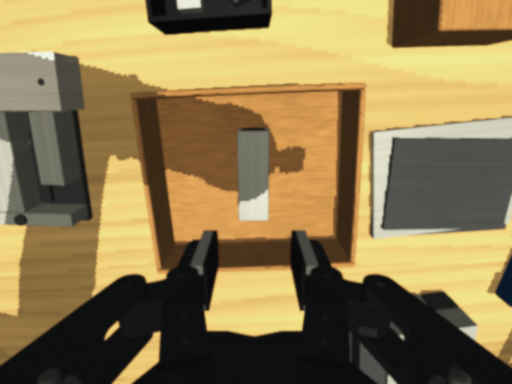

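Tube 2 lies in the carton. Next, bay 4's tube (nearest).

Run:
```python
from h import *
plan(*J(0,-90),130,-94.17); print(J(0,-90))
```

```text
row: [34.3, 18.9, -244.6] spin 0.97
[np.float64(474.95556049743027), np.float64(-75.2617419149005)]
```

Call:
{"op": "apply_moves", "data": {
  "targets": "0 19 -245 1 0.1;0 19 -245 1 0.1;0 19 -245 1 0.1;0 19 -245 1 0.1;0 19 -245 1 0.1;0 19 -245 1 0.1;15 19 -245 1 0.1;34 19 -245 1 0.1;34 19 -245 1 0.1;34 19 -245 1 0.1"
}}

```text
clock: 26.9
position: [474.6, -75.0, 130.2]
ee_rot: [-0.518, -0.482, 0.518, -0.481]
contact_force: [0.3, 0.5, 0.7]
gripper_width: 38.8
```

Run:
```python
from h import *
did(34,19,-245,1)
grab("wrist");d=grab("wrist");d=grab("wrist","w21");did(0,0,0,0)
import pickle; pickle.dump(d,open("w21.pkl","wb"))
```

```text
cmd [475.1 -74.9 130.3 -94.2] meas [474.6 -75.  130.2] yaw -94.2 F [0.3 0.5 0.7] w 38.8 t 26.9
cmd [475.1 -74.9 130.3 -94.2] meas [475.8 -75.4 131.5] yaw -94.2 F [ 0.1 -0.1  0.1] w 38.2 t 27.05
```

View pics/w21.png

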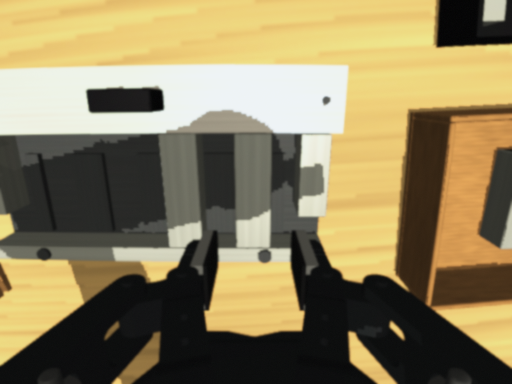

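Call:
{"op": "apply_moves", "data": {
  "targets": "30 0 0 0 0.1;65 0 0 0 0.1;90 0 0 0 0.1;104 0 0 0 0.1;110 0 0 0 0.1;110 0 0 0 0.1;110 0 0 0 1;110 0 0 0 1;110 0 0 0 1;110 0 0 0 1"
}}

```text
clock: 27.88
position: [475.8, -74.9, 21.3]
ee_rot: [0.519, 0.481, -0.517, 0.482]
contact_force: [-1.0, 0.5, 0.7]
gripper_width: 28.4
```

Call:
{"op": "apply_moves", "data": {
  "targets": "0 0 0 0 1;-30 0 0 0 1;-65 0 0 0 1;-100 0 0 0 1;-140 0 0 0 1;-140 0 0 0 1"
}}

```text
clock: 28.38
position: [480.0, -74.8, 168.3]
ee_rot: [0.522, 0.478, -0.513, 0.486]
contact_force: [3.0, 0.2, -1.7]
gripper_width: 28.8
```

Run:
```python
from h import *
did(110,0,0,0);did(-140,0,0,0)
plan(447,337,160,-86)
```

```text
cmd [475.1 -74.9  20.3 -94.2] meas [480.  -74.8 168.3] yaw -94.1 F [ 3.   0.2 -1.7] w 28.8 t 28.38
cmd [475.1 -74.9 160.3 -94.2] meas [480.  -74.8 168.3] yaw -94.1 F [ 3.   0.2 -1.7] w 28.8 t 28.38
row: [0.3, -58.2, -408.7] spin -8.2
```

Run:
```python
from h import *
plan(441,336,160,-84)
```

```text
row: [0.3, -64.1, -407.3] spin -10.2
```

Call:
{"op": "apply_moves", "data": {
  "targets": "0 -64 -407 -10 1;0 -64 -407 -10 1;0 -64 -407 -10 1;0 -64 -407 -10 1;0 -64 -407 -10 1;0 -64 -407 -10 1;0 -64 -407 -10 1;0 -64 -407 -10 1;0 -64 -407 -10 1;0 -64 -407 -10 1"
}}

```text
clock: 29.22
position: [440.0, 338.0, 160.0]
ee_rot: [0.474, 0.525, -0.474, 0.525]
contact_force: [0.9, 0.5, -1.6]
gripper_width: 28.6
```

Run:
```python
from h import *
for i in range(4): d=grab("wrist")
d=grab("wrist","w22");s=status.read_state();print(s["position"],s["joint_vel"].round(2))
import pickle; pickle.dump(d,open("w22.pkl","wb"))
```

```text
[440.22485798 335.15054839 159.50526801] [-0.03 -0.01 -0.01  0.    0.   -0.  ]
```

View pics/w22.png

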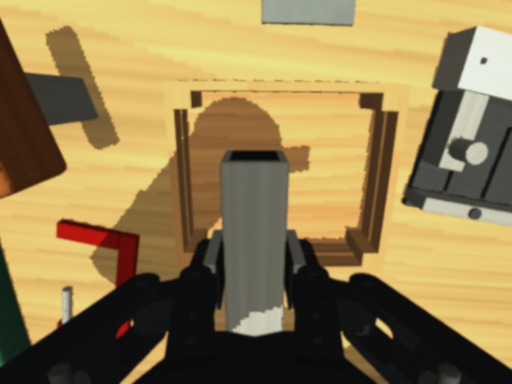

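Run:
```python
from h import *
import pickle; d=pickle.load(open("w22.pkl","rb"))
did(0,-64,-407,-10)
crop(d,150,60,430,280,2.8,"w22c")
# project candidate crate floor corners
for c in [(444.7,296.5,6)]:
    f=np.radians(c[2]);P=[]
    for z,hx,hy in((60,85,97),(7,78,90)):
        for sx,sy in((1,1),(1,-1),(-1,-1),(-1,1)):
            P.append([c[0]+sx*hx*np.cos(f)-sy*hy*np.sin(f),c[1]+sx*hx*np.sin(f)+sy*hy*np.cos(f),z])
    print(proj(d,P).round(0).tolist())
```

```text
cmd [441.  335.7 160.3 -84.2] meas [440.2 335.2 159.5] yaw -84.2 F [ 0.6 -0.9 -1.9] w 28.6 t 29.47
[[179.0, 85.0], [426.0, 86.0], [397.0, 274.0], [193.0, 275.0], [200.0, 95.0], [388.0, 95.0], [370.0, 242.0], [208.0, 242.0]]
```

View pics/w22c.png

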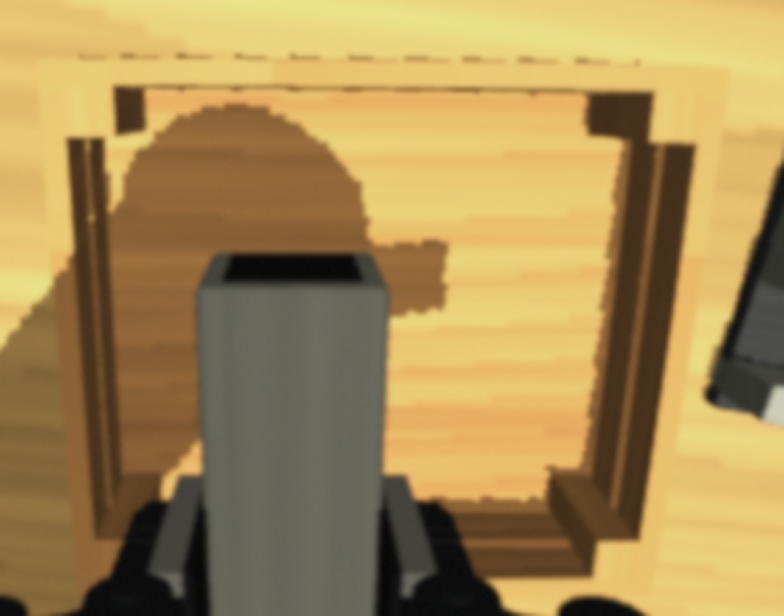

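Run:
```python
from h import *
import pickle; d=pickle.load(open("w22.pkl","rb"))
a=onz(d,[(163,82),(411,84)],60); b=onz(d,[(187,95),(373,95)],7); print(a.round(1),b.round(1))
u=a[0]-a[1]; yaw=np.degrees(np.arctan2(-u[0],u[1])); f=np.radians(yaw); print(yaw,np.linalg.norm(u))
m=a.mean(0)[:2]; c=m-85*np.array([np.cos(f),np.sin(f)]); print("center",c)
y=np.array([-np.sin(f),np.cos(f)]); print(c+40*y,c-40*y); plan(*(c+40*y),19,-84.2)
```

```text
[[519.9 414.6  60. ]
 [539.2 221.7  60. ]] [[511.2 407.    7. ]
 [530.1 229.7   7. ]]
5.708362789750925 193.9290574125111
center [444.9795559  309.69483712]
[441.00095649 349.49647963] [448.95815531 269.8931946 ]
row: [141.3, 1.4, -13.7] spin 0.0
```

Call:
{"op": "apply_moves", "data": {
  "targets": "0 1 -14 0 1;35 1 -14 0 1;70 1 -14 0 1;105 1 -14 0 1;128 1 -14 0 1;138 1 -14 0 1;140 1 -14 0 1;140 1 -14 0 1;140 1 -14 0 0.5;140 1 -14 0 0.1"
}}

```text
clock: 30.3
position: [441.7, 350.8, 22.1]
ee_rot: [0.476, 0.525, -0.473, 0.525]
contact_force: [0.4, 0.1, 0.7]
gripper_width: 38.0
```

Call:
{"op": "apply_moves", "data": {
  "targets": "0 0 0 0 0.1;0 0 0 0 0.1;-35 0 0 0 0.1;-75 0 0 0 0.1;-115 0 0 0 0.1;-145 0 0 0 0.1"
}}

```text
clock: 30.8
position: [441.5, 350.5, 169.7]
ee_rot: [0.476, 0.525, -0.472, 0.525]
contact_force: [0.7, -0.2, 0.1]
gripper_width: 38.4
```

Run:
```python
from h import *
did(140,1,-14,0);did(-145,0,0,0)
d=grab("wrist","w23")
plan(*J(0,-30),130,-94.17)
```

```text
cmd [440.6 349.7  20.3 -84.2] meas [441.5 350.5 169.7] yaw -84.2 F [ 0.7 -0.2  0.1] w 38.4 t 30.8
cmd [440.6 349.7 165.3 -84.2] meas [441.5 350.5 169.7] yaw -84.2 F [ 0.7 -0.2  0.1] w 38.4 t 30.8
row: [35.3, 1.6, 367.2] spin 9.97
```

View pics/w23.png

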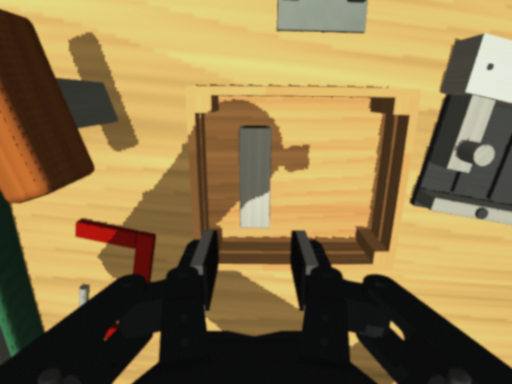

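Tube 4 is in the crate. Now tube 3.

Call:
{"op": "apply_moves", "data": {
  "targets": "0 2 367 10 0.1;0 2 367 10 0.1;0 2 367 10 0.1;0 2 367 10 0.1;0 2 367 10 0.1;0 2 367 10 0.1;0 2 367 10 0.1;0 2 367 10 0.1;0 2 367 10 0.1;35 2 367 10 0.1"
}}

```text
clock: 31.68
position: [484.8, -18.7, 136.1]
ee_rot: [0.523, 0.477, -0.514, 0.484]
contact_force: [2.2, 1.9, -0.7]
gripper_width: 38.3
```

Run:
```python
from h import *
did(35,2,367,10)
for i in range(3): d=grab("wrist")
d=grab("wrist","w24");did(0,0,0,0)
```

```text
cmd [479.7 -15.2 130.3 -94.2] meas [484.8 -18.7 136.1] yaw -94.4 F [ 2.2  1.9 -0.7] w 38.3 t 31.68
cmd [479.7 -15.2 130.3 -94.2] meas [479.5 -15.4 130.5] yaw -94.2 F [0.9 0.8 0.6] w 38.5 t 31.88
```

View pics/w24.png

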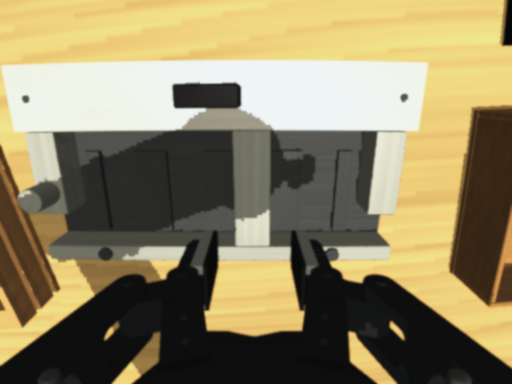

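Call:
{"op": "apply_moves", "data": {
  "targets": "30 0 0 0 0.1;65 0 0 0 0.1;90 0 0 0 0.1;104 0 0 0 0.1;110 0 0 0 0.1;110 0 0 0 0.1;110 0 0 0 1;110 0 0 0 1;110 0 0 0 1;110 0 0 0 1"
}}

```text
clock: 32.72
position: [480.8, -14.6, 21.7]
ee_rot: [0.519, 0.481, -0.517, 0.482]
contact_force: [-1.4, 3.4, 4.5]
gripper_width: 28.6
```

Call:
{"op": "apply_moves", "data": {
  "targets": "0 0 0 0 1;-30 0 0 0 1;-65 0 0 0 1;-100 0 0 0 1;-140 0 0 0 1;-140 0 0 0 1"
}}

```text
clock: 33.22
position: [484.3, -14.8, 168.1]
ee_rot: [0.522, 0.478, -0.513, 0.485]
contact_force: [1.2, -0.3, -1.7]
gripper_width: 28.9
```

Run:
```python
from h import *
did(110,0,0,0);did(-140,0,0,0)
plan(449,269.9,160,-84.2)
```

```text
cmd [479.7 -15.2  20.3 -94.2] meas [484.3 -14.8 168.1] yaw -94.1 F [ 1.2 -0.3 -1.7] w 28.9 t 33.22
cmd [479.7 -15.2 160.3 -94.2] meas [484.3 -14.8 168.1] yaw -94.1 F [ 1.2 -0.3 -1.7] w 28.9 t 33.22
row: [0.3, -51.5, -282.1] spin -10.0
```

Call:
{"op": "apply_moves", "data": {
  "targets": "0 -51 -282 -10 1;0 -51 -282 -10 1;0 -51 -282 -10 1;0 -51 -282 -10 1;0 -51 -282 -10 1;0 -51 -282 -10 1;0 -51 -282 -10 1;0 -51 -282 -10 1;0 -51 -282 -10 1;0 -51 -282 -10 1"
}}

```text
clock: 34.05
position: [448.7, 269.1, 159.6]
ee_rot: [0.473, 0.525, -0.475, 0.525]
contact_force: [-0.5, -0.4, -1.9]
gripper_width: 28.7
```

Call:
{"op": "apply_moves", "data": {
  "targets": "35 0 0 0 1;70 0 0 0 1;105 0 0 0 1;128 0 0 0 1;138 0 0 0 1;140 0 0 0 1;140 0 0 0 1;140 0 0 0 1;140 0 0 0 0.5;140 0 0 0 0.1"
}}

```text
clock: 34.88
position: [450.3, 270.2, 21.5]
ee_rot: [0.475, 0.525, -0.473, 0.525]
contact_force: [0.5, -0.1, -0.3]
gripper_width: 38.2
```

Call:
{"op": "apply_moves", "data": {
  "targets": "0 0 0 0 0.1;0 0 0 0 0.1;-35 0 0 0 0.1;-75 0 0 0 0.1;-115 0 0 0 0.1;-145 0 0 0 0.1"
}}

```text
clock: 35.38
position: [450.3, 270.4, 169.2]
ee_rot: [0.475, 0.525, -0.472, 0.525]
contact_force: [1.3, 1.0, -0.4]
gripper_width: 38.5
```

Run:
```python
from h import *
did(0,-51,-282,-10);did(140,0,0,0);did(-145,0,0,0)
d=grab("wrist","w25"); t=grab("top"); s=grab("scene","s25")
plan(556.2+60,9,190,-184.17)
```

```text
cmd [449.5 269.8 160.3 -84.2] meas [450.3 270.4 169.2] yaw -84.2 F [ 1.3  1.  -0.4] w 38.5 t 35.38
cmd [449.5 269.8  20.3 -84.2] meas [450.3 270.4 169.2] yaw -84.2 F [ 1.3  1.  -0.4] w 38.5 t 35.38
cmd [449.5 269.8 165.3 -84.2] meas [450.3 270.4 169.2] yaw -84.2 F [ 1.3  1.  -0.4] w 38.5 t 35.38
row: [-24.7, 139.5, 276.3] spin 99.97
```

View pics/w25.png

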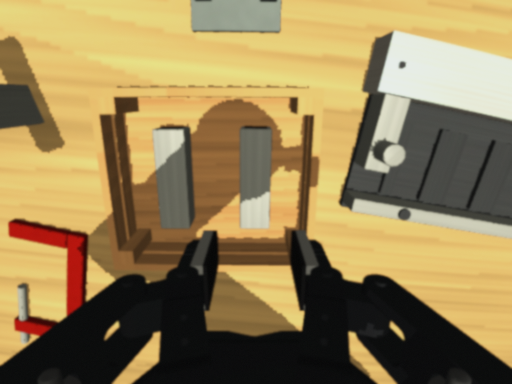

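View pics/s25.png

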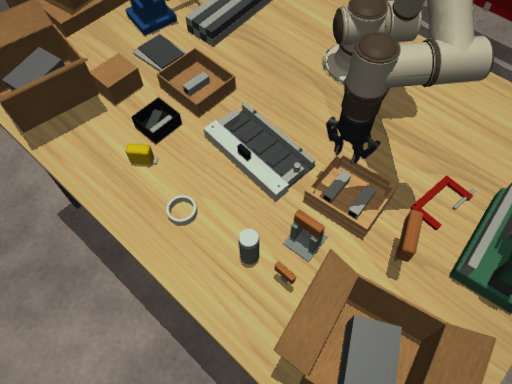

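Run:
```python
from h import *
plan(556.4,9,165.3,-184.17)
```

```text
row: [0.0, 80.0, 270.3] spin 99.97
```

Call:
{"op": "apply_moves", "data": {
  "targets": "0 80 270 60 -0.3;0 80 270 60 -0.3;0 80 270 60 -0.3;0 80 270 60 -0.3;0 80 270 60 -0.3;0 80 270 60 -0.3;0 80 270 60 -0.3;0 80 270 60 -0.3;0 80 270 60 -0.3;0 80 270 60 -0.3"
}}

```text
clock: 36.37
position: [555.6, 8.1, 163.7]
ee_rot: [-0.672, -0.217, 0.674, -0.216]
contact_force: [0.1, -0.6, -0.5]
gripper_width: 55.1
```

Call:
{"op": "apply_moves", "data": {
  "targets": "0 0 0 40 -0.3;0 0 0 40 -0.3;0 0 0 40 -0.3;0 0 0 40 -0.3;0 0 0 40 -0.3;0 0 0 40 -0.3;0 0 0 40 -0.3;0 0 0 40 -0.3"
}}

```text
clock: 37.03
position: [555.9, 9.5, 164.6]
ee_rot: [-0.706, 0.025, 0.707, 0.025]
contact_force: [-0.5, -0.7, 0.6]
gripper_width: 55.5
```

Run:
```python
from h import *
did(0,80,270,60);did(0,0,0,40)
d=grab("wrist","w26");did(0,0,0,0)
import pickle; pickle.dump(d,open("w26.pkl","wb"))
```

```text
cmd [ 556.4    9.2  165.3 -144.2] meas [555.9   9.5 164.6] yaw 176.0 F [-0.5 -0.7  0.6] w 55.5 t 37.03
cmd [ 556.4    9.2  165.3 -184.2] meas [555.9   9.5 164.6] yaw 176.0 F [-0.5 -0.7  0.6] w 55.5 t 37.03
cmd [ 556.4    9.2  165.3 -184.2] meas [555.9   9.4 164.7] yaw 176.0 F [0.6 0.  0.3] w 55.8 t 37.08
```

View pics/w26.png

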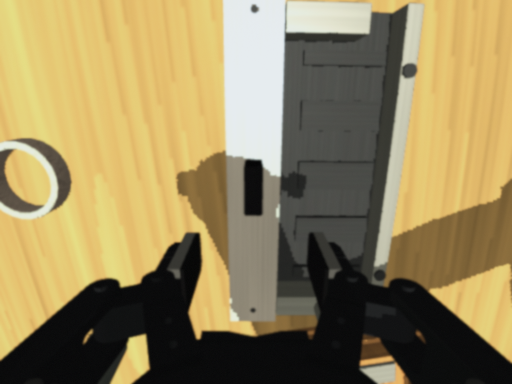

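Call:
{"op": "apply_moves", "data": {
  "targets": "35 0 0 0 -0.3;70 0 0 0 -0.3;100 0 0 0 -0.3;113 0 0 0 -0.3;117 0 0 0 -0.3;117 0 0 0 -0.3;117 0 0 0 1;117 0 0 0 1;117 0 0 0 1;117 0 0 0 1"
}}

```text
clock: 37.92
position: [556.7, 9.5, 49.8]
ee_rot: [0.707, -0.026, -0.706, -0.026]
contact_force: [-3.2, 1.0, 5.8]
gripper_width: 15.0
```

Call:
{"op": "apply_moves", "data": {
  "targets": "0 0 0 0 1;0 0 0 0 1;-3 0 -5 0 1;-10 0 -15 0 1;-14 0 -40 0 1;-14 0 -70 0 1;-14 0 -90 0 1;-14 0 -90 0 1;-14 0 -90 0 1;-14 0 -90 0 1"
}}

```text
clock: 38.75
position: [643.8, 2.2, 59.9]
ee_rot: [-0.705, 0.027, 0.709, 0.026]
contact_force: [-0.3, -0.7, -7.9]
gripper_width: 14.6
```

Run:
```python
from h import *
did(117,0,0,0);did(-14,0,-90,0)
s=grab("scene","s27")
```

```text
cmd [ 556.4    9.2   48.3 -184.2] meas [643.8   2.2  59.9] yaw 175.7 F [-0.3 -0.7 -7.9] w 14.6 t 38.75
cmd [ 646.1    2.7   62.3 -184.2] meas [643.8   2.2  59.9] yaw 175.7 F [-0.3 -0.7 -7.9] w 14.6 t 38.75
```

View pics/s27.png

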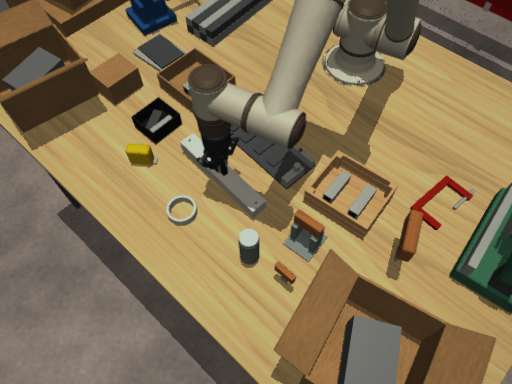

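Lower 14 (bench), release, rise.

Call:
{"op": "apply_moves", "data": {
  "targets": "6 0 0 0 1;11 0 0 0 1;13 0 0 0 1;14 0 0 0 1;14 0 0 0 1;14 0 0 0 1;14 0 0 0 0.4;14 0 0 0 0.1;14 0 0 0 -0.2;14 0 0 0 -0.2"
}}

```text
clock: 39.63
position: [647.0, 2.7, 49.0]
ee_rot: [0.707, -0.026, -0.706, -0.026]
contact_force: [0.2, 1.0, -0.5]
gripper_width: 51.1
```

Call:
{"op": "apply_moves", "data": {
  "targets": "0 0 0 0 -0.2;-25 0 0 0 -0.2;-60 0 0 0 -0.2;-100 0 0 0 -0.2;-140 0 0 0 -0.2;-180 0 0 0 -0.2;-180 0 0 0 -0.2;-180 0 0 0 -0.2"
}}

```text
clock: 40.3
position: [647.7, 2.9, 232.1]
ee_rot: [0.709, -0.025, -0.704, -0.027]
contact_force: [0.1, 0.2, -1.7]
gripper_width: 51.3
```

Run:
```python
from h import *
did(14,0,0,0);did(-180,0,0,0)
s=grab("scene","s28");t=grab("wrist","w28")
```

```text
cmd [ 646.1    2.7   48.3 -184.2] meas [647.7   2.9 232.1] yaw 175.8 F [ 0.1  0.2 -1.7] w 51.3 t 40.3
cmd [ 646.1    2.7  228.3 -184.2] meas [647.7   2.9 232.1] yaw 175.8 F [ 0.1  0.2 -1.7] w 51.3 t 40.3
```

View pics/s28.png

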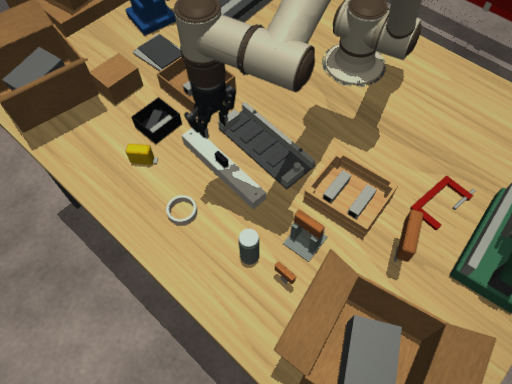

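View pics/w28.png

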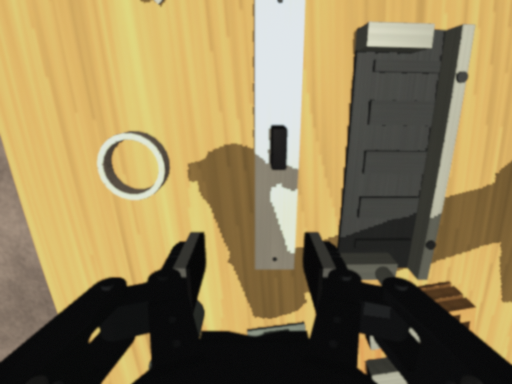

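Call:
{"op": "apply_moves", "data": {
  "targets": "0 0 0 0 -0.2;0 0 0 0 -0.2;0 0 0 0 -0.2;0 0 0 0 -0.2;0 0 0 0 -0.2;0 0 0 0 -0.2"
}}

```text
clock: 40.9
position: [646.1, 2.6, 228.0]
ee_rot: [-0.706, 0.026, 0.707, 0.026]
contact_force: [0.6, -0.2, 0.4]
gripper_width: 51.3
```

Run:
```python
from h import *
from bench import job
t=grab("top","t29"); s=grab("scene"); crop(s,110,30,410,290,2.3,"s29")
print(job.job_done())
```

```text
the job is handed in; nothing more can be done
None
```

View pics/s29.png

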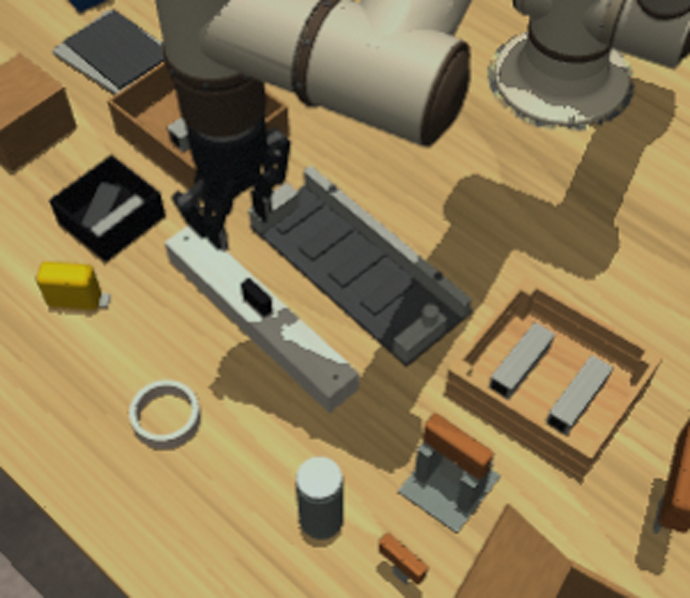

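The job is done and handed in after about 41 s of the 208 s allowed. I laid the straightedge flush, let go of it, and tried the feeler at bays 2, 3 and 4 in turn from the stud end. Bay 1 was empty, although the task text says one tube should be there.

| Bay | Try | Result | Tube now in |
|---|---|---|---|
| 2 | Blade went in to about 2.5 mm above the plate with no force | Cut short | Carton |
| 3 | Jammed on the tube top at about 29 N | Good | Crate |
| 4 | Jammed on the tube top at about 28 N | Good | Crate |

**Last checks:** In the final pictures the feeler hangs in its stand. The straightedge stands on the bench about 90 mm further out than its flush position, clear of the jig. Two tubes are in the crate and the short one is in the carton. The spray can, tape roll and tape measure look untouched.

**Disagreements:**
- **Bay 2 tube:** It had slid forward about 8 mm by the end of its try, with the blade in or coming out. The try itself was already recorded by then.
- **Straightedge:** In the pictures taken before, between and after the tries it measured flush to within about 0.5 mm at both posts. It did not need laying again.

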